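Clearing the lunch table: leftovers and dishes on the tray

ROBOT

A 6-joint arm with a two-finger parallel gripper is mounted at the origin on the work surface. World frame = base frame: x ahead of the robot, y to its left, z up, the work surface at z = 0. Lengths are in m, angles in rad, forces in N, time in s.
With the tool pointing down it reaches from about 0.4 to 0.825 m from the base axis. Payload 7 kg.
Tool frame: the origin (TCP) lies on the centre line of the jaws, within the pads' length; the fingertips stand 22 mm ahead of it and the grasp point (between the pads) lies 3 mm ahead of it (arm.tcp_to_tips is the distance from the TCP to the fingertips, in m); z points along the fingers, y is the line along which they close (so a half turn about z gives the same grasp; the last joint's range is limited). The gripper opens to 88 mm and grips with 3 to 60 N. Pads are 19 mm wide; open, the fingers measure 130 mm over their backs; the gripper's body (78 mm by 193 mm) begins 47 mm behind the grasp point.
Start: joints at [-0.96, 0.359, 0.012, 0, -1.224, -0.288], TCP at [0.214, -0.64, 0.249] pointing down, gripper open.
Joint ranges: [-3.07, 3.07], [-1.43, 2.12], [-1.02, 1.25], [-3.03, 1.67], [-3.05, -0], [-3.03, 3.03]. Speed limits (rad/s): [2.39, 2.39, 3.01, 3.14, 3.14, 3.14].

INTERFACE

Orientations are given as [roll, pitch, yaw] about the fixed x, y, z axes, in that order (R = Rz(yaw) Ry(pitch) Rx(roll)).
In Python, from station import arm gives the robot as it stands.
- The arm moves only by the tool jog_arm, never from a script. Its argument "targets" is a list of rows, each an object of numbers: "dx", "dy", "dz": the shift along the tool's x, y, z in mm; "rx", "ry", "rz": the turn, a rotation vector about the tool's x, y, z in rad; "gripper": the closure, from 0 (fully open) to 1 (shut). In form: [{"dx": .., "dy": .., "dz": .., "rx": .., "ry": .., "rz": .., "gripper": ..}, ...]. A call has exactly 8 rows; each row is the pose to reach, as a shift and turn from the pose commanded when the call began, along the tool's axes at that moment; what a row does not reach only later rows make up. A row lasts 1/12 s, in which the tool goes at most 41.7 mm and 7.16 degrees, less where a joint would pass 70% of its speed; a pose out of reach is approached as far as the arm can. A call with a gripper value outside its range is refused whole. The fingers move at their own pace and stop on an object; "force" is the grip in N (left out, the last holds). Time passes only in rows, so rows that repeat a pose let the fingers close, or fill a call up. It gives the time, the measured TCP pose, the force, the opening and the grip force at its end, in the units of the state.
- arm.get_state(): the state, without advancing time (a new reading comes with each control period).
- arm.grab_frame(name): name is "scene" or "top" or "wrist"; returns a dict with "frame" (384x512x3 uint8, red, green, blue), "z_map" (384x512 float32, m along the optical axis (not along the pixel's ray), 0 where there is no reading), "fx", "fy", "cx", "cy" (pixels), "view" (4x4, takes a point from world to camera coordinates). Camera axes: x right, y down, z forward; pixel columns grow to the right and rows downward; lengths in m; the calibration is good to about 2 mm. A picture is of the moment at which its call begins.
- arm.job_done(): hands the job in; it is judged then, once.
The state is a dict: "t": time; "q": joint angles; "qd": joint speeds; "joint_efforts": joint torques, N m; "eef_pos": TCP position; "ee_rot": TCP orientation; "force": force on the tool from outside, world axes, zero at the start; "moment": the same for the moment, N m; "width": finger opening in m; "gripper_force": force on a finger pad.
Only numpy, scipy, OpenCV 4.12 (cv2) and the standard library are available. Lean on these libraries where they do the work, as an engineer would, in place of code of your own. Each camera call takes 0.05 s, during which the arm holds its last target. There are 200 camera calls.

TASK

Lunch is over: get the leftovers and the clean dishes ready on the grey tray. Stack the lidded snack boxes there, the biggest at the bottom and each smaller one standing inside the raised rim of the lid below and lying the same way; after setting down each box (do not drop it), press with the fingers on the middle of its lid to feel that it lies flat before you add the next. Beside the stack, nest the upside-down steel dishes inside one another, the smallest innermost and every mouth flat on the tray, and leave the other tableware standing where it is.

Things in the scene. Friction and masses are not known exactly. Their poses are not given: they have to be found in the camera images.
- tray_in (a point): the grey canteen tray, fixed to the table, 210 (its x) x 260 (its y) outside. This point is the centre of its flat inner floor, 6 above the table, z up; the floor measures 200 (x) x 250 (y) inside a rim 5 thick that stands 6 above it.
- box_a: The biggest lidded snack box, clear plastic with a green lid, solid to the touch: 160 long (its x) x 68 wide (its y) x 48 high (its z). Origin: centre of its underside. The lid has a flat panel 44 above the underside, edged by a raised rim 2.5 thick and 4 high; the space inside the rim is 155 x 63, and any smaller box of the set stands in it. About 350 g.
- box_b: The second biggest lidded snack box, clear plastic with a green lid, solid to the touch: 140 long (its x) x 58 wide (its y) x 44 high (its z). Origin: centre of its underside. The lid has a flat panel 40 above the underside, edged by a raised rim 2.5 thick and 4 high; the space inside the rim is 135 x 53, and any smaller box of the set stands in it. About 280 g. May be absent.
- box_c: The third biggest lidded snack box, clear plastic with a green lid, solid to the touch: 120 long (its x) x 48 wide (its y) x 40 high (its z). Origin: centre of its underside. The lid has a flat panel 36 above the underside, edged by a raised rim 2.5 thick and 4 high; the space inside the rim is 115 x 43, and any smaller box of the set stands in it. About 200 g. May be absent.
- box_d: The smallest lidded snack box, clear plastic with a green lid, solid to the touch: 100 long (its x) x 38 wide (its y) x 36 high (its z). Origin: centre of its underside. The lid has a flat panel 32 above the underside, edged by a raised rim 2.5 thick and 4 high; the space inside the rim is 95 x 33. About 140 g. May be absent.
- dish_l: The large plain stainless-steel serving dish, oblong and straight-sided, standing upside down: outside 120 long (its x) x 68 wide (its y) x 46 high, walls 3, floor 4 thick (uppermost as it stands), so it fits over a smaller dish; a fine lip 3 high at the mouth shows 3 to 6 beyond these sizes but offers no hold. Origin: centre of the mouth, which is its underside as it stands; z up through its floor. About 140 g.
- dish_m: The middle plain stainless-steel serving dish, oblong and straight-sided, standing upside down: outside 98 long (its x) x 54 wide (its y) x 38 high, walls 3, floor 4 thick (uppermost as it stands), so it fits over a smaller dish; a fine lip 3 high at the mouth shows 3 to 6 beyond these sizes but offers no hold. Origin: centre of the mouth, which is its underside as it stands; z up through its floor. About 100 g. May be absent.
- dish_s: The small plain stainless-steel serving dish, oblong and straight-sided, standing upside down: outside 76 long (its x) x 40 wide (its y) x 30 high, walls 3, floor 4 thick (uppermost as it stands), so it fits over a smaller dish; a fine lip 3 high at the mouth shows 3 to 6 beyond these sizes but offers no hold. Origin: centre of the mouth, which is its underside as it stands; z up through its floor. About 70 g. May be absent.
- jam: mustard jar, diameter 50, 80 high, not to be disturbed. Origin: centre of its underside.
- mug: blue mug, diameter 80, 92 high, handle at its +y, not to be disturbed. Origin: centre of its underside.
- pepper: wooden pepper mill, diameter 40, 76 high, not to be disturbed. Origin: centre of its underside.
Things that resemble listed ones, but are neither listed nor needed, are in the scene too. What is shaped like the box_d but red is not meant.

How it is judged:
By the outcome, as a careful person would: the job done as asked, in the order asked, and still so for the second after the job is handed in, with the robot touching nothing.
Of box_b, box_c, box_d only 2 to 3 are there at a start; the rules pass over those that are not, and their reading is None.
Of dish_m, dish_s only 1 to 2 are there at a start; the rules pass over those that are not, and their reading is None.
At some moment in a run one of dish_l, dish_m, dish_s, box_a may be knocked a few centimetres aside while the robot is not near it.
It also fails if it takes over 210 s, if anything falls off the work surface, if the arm or the gripper's body presses on something with over 40 N, if the wrist force passes 120 N, or if a joint passes its speed limit or range.

## Working session

There is one attempt and no reset: what is moved stays moved. The work goes in short steps, Python scripts to look and compute and a tool call to move; the robot and the scene stay as the last step left them, time stands still between calls to the robot, and variables do not carry over. Pictures are saved under pics/ and viewed, at most 14 in all, crops included, and the job is handed in when it is done.

Besides the shell and the picture viewer there is one more tool, called after ">>>" by a JSON object that holds its "api" and its "payload". jog_arm: Moves the arm, as the interface text tells. Its arguments: {"type":"object","properties":{"targets":{"type":"array","items":{"type":"object","properties":{"dx":{"type":"number"},"dy":{"type":"number"},"dz":{"type":"number"},"rx":{"type":"number"},"ry":{"type":"number"},"rz":{"type":"number"},"gripper":{"type":"number"}}}},"force":{"type":"number"}},"required":["targets"]}

```bash
ls; mkdir -p pics; python3 - <<'E'
from station import arm
import cv2,numpy as np
print(arm.get_state(), arm.tcp_to_tips)
for n in("top","scene"):
    f=arm.grab_frame(n); cv2.imwrite(f"pics/{n}0.png",cv2.resize(f["frame"][:,:,::-1],(800,600)) )
    np.savez(f"{n}0.npz",**f)
    print(n,f["fx"],f["cx"],np.round(f["view"],3).tolist())
E
```

```text
pics
{'t': 0.0, 'q': array([-9.59915322e-01,  3.59354669e-01,  1.10975341e-02, -3.16154934e-04,
       -1.22407675e+00, -2.88065476e-01]), 'qd': array([ 0.00051918, -0.00033409,  0.00104145,  0.00090506,  0.00260145,
       -0.00145854]), 'joint_efforts': array([-9.45727516e-04, -5.82717741e+01,  2.93057048e+01,  6.99700758e+00,
        6.83663209e-03, -1.48757731e-04]), 'eef_pos': array([ 0.21395334, -0.63974776,  0.24766644]), 'ee_rot': array([ 3.14003401e+00, -1.51889851e-04, -2.81888467e+00]), 'force': array([-0.07970948, -0.09609915, -0.2323746 ]), 'moment': array([ 0.01693839, -0.03931656,  0.03038435]), 'gripper_force': 0.0, 'width': 0.08734153227655227} 0.022
top 357.87946075554817 257.4643317332938 [[-0.01, -1.0, 0.007, -0.035], [-0.989, 0.008, -0.148, 0.534], [0.147, -0.008, -0.989, 0.959], [0.0, 0.0, 0.0, 1.0]]
scene 387.539553698395 249.43593933456546 [[0.045, 0.999, -0.013, 0.016], [0.67, -0.04, -0.741, -0.331], [-0.741, 0.025, -0.671, 1.496], [0.0, 0.0, 0.0, 1.0]]
```

View pics/top0.png

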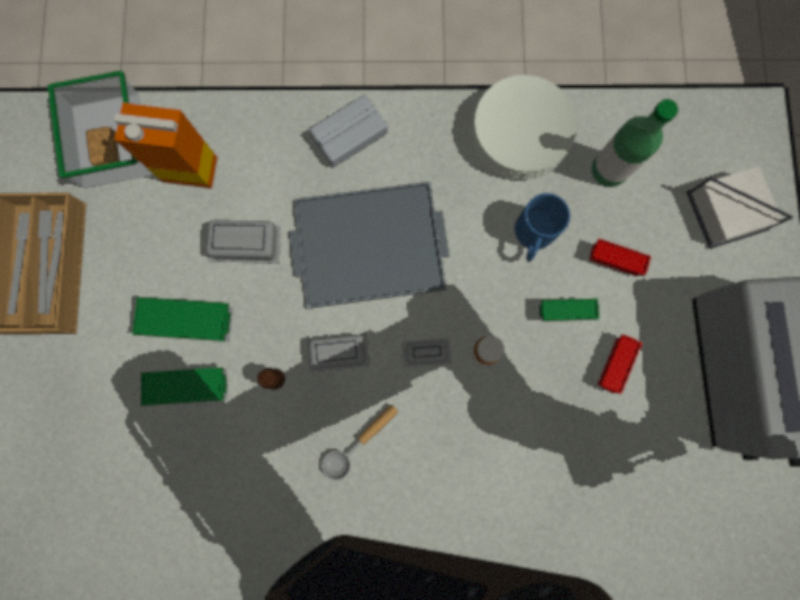

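View pics/scene0.png

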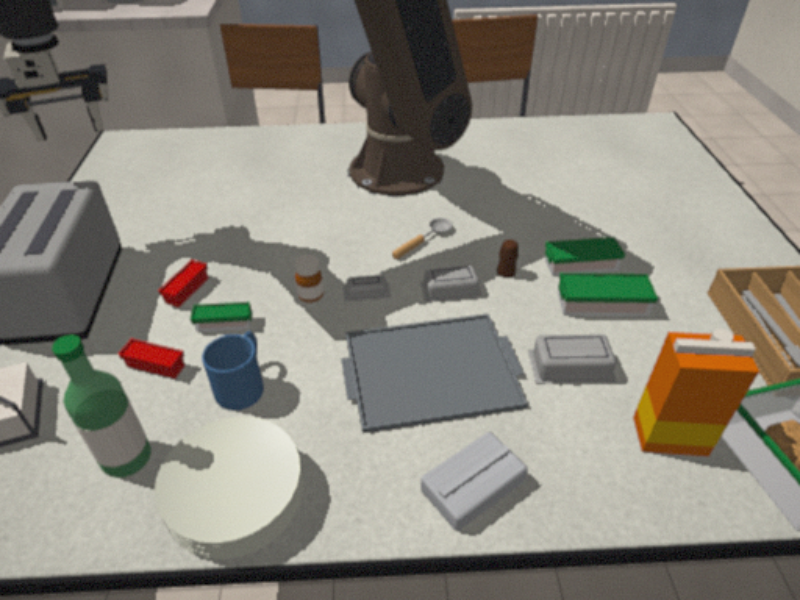

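The top view (800x600) shows these candidates:
- **Green-lidded boxes:** (181,318), (183,386) and a small one at (570,309). The red lookalikes are at (620,257) and (620,364), and an open green-rimmed tub is at (90,130).
- **Steel dishes:** (240,240), (337,350) and (427,351). The lookalike is a grey tin with a seam at (348,130).
- **To be left alone:** jam (489,349), pepper (270,378) and mug (543,215).

Next I'll measure them from depth.

```bash
cat > h.py <<'E'
import numpy as np, cv2
def cloud(f):
    z=f["z_map"].astype(float); v,u=np.mgrid[:z.shape[0],:z.shape[1]]
    P=np.stack([(u-f["cx"])/f["fx"]*z,(v-f["cy"])/f["fy"]*z,z],-1)
    T=np.linalg.inv(f["view"]); W=P@T[:3,:3].T+T[:3,3]; W[z<=0]=np.nan
    return W
def rect(W,m):
    """min-area rectangle of masked points: centre, long, short (mm), yaw of long axis (deg), top z"""
    p=W[m]; (c,(w,h),a)=cv2.minAreaRect((p[:,:2]*1000).astype(np.float32))
    if w<h: w,h,a=h,w,a+90
    a=(a+90)%180-90
    return np.round([c[0],c[1],w,h,a,np.percentile(p[:,2],50)*1000,np.percentile(p[:,2],98)*1000,m.sum()],1)
def at(W,u,v,lo,hi,r=.1):
    """connected patch of points with height in lo..hi (m) around pixel u,v"""
    m=(W[...,2]>lo)&(W[...,2]<hi); 
    n,l=cv2.connectedComponents(m.astype(np.uint8),connectivity=4)
    k=l[v-4:v+5,u-4:u+5]; k=k[k>0]
    return (l==np.bincount(k).argmax()) if len(k) else m&False
E
python3 - <<'E'
from h import *
f=dict(np.load("top0.npz")); W=cloud(f)
S=dict(g1=(181,318),g2=(183,386),g3=(570,309),dl=(240,240),dm=(337,350),ds=(427,351),tin=(348,130),r1=(620,257),r2=(620,364),jam=(489,349),pep=(270,378),mug=(543,215),tub=(90,130))
for n,(u,v) in S.items():
    u=int(u*.64);v=int(v*.64); z=np.nanmedian(W[v-2:v+3,u-2:u+3,2])
    for lo,hi in((max(.012,z-.012),z+.02),):
        m=at(W,u,v,lo,hi)
        print(n,round(z*1000,1),rect(W,m) if m.any() else None)
m=at(W,int(370*.64),int(245*.64),.003,.016); print("tray",rect(W,m))
print("table z", np.nanmedian(W[280:300,300:330,2]))
E
```

```text
g1 44.3 [ 516.4  351.5  164.5   68.2   85.5   44.8   50.1 1495. ]
g2 40.6 [ 398.7  345.2  144.    57.9  -86.8   40.7   46.  1158. ]
g3 32.0 [ 529.  -341.4  106.6   38.5  -89.    32.7   38.8  521. ]
dl 46.4 [662.9 254.7 121.2  67.3  89.3  46.1  50.5 988. ]
dm 38.6 [457.3  78.7  97.8  53.9 -84.6  37.9  42.1 669. ]
ds 29.9 [455.5 -81.4  75.7  39.3 -89.9  29.5  33.8 369. ]
tin 40.3 [ 877.5   59.5  129.6   81.2  -56.9   38.6   45.5 1157. ]
r1 32.6 [ 625.4 -440.4  105.7   40.2   70.    32.9   38.7  524. ]
r2 32.0 [ 430.2 -426.8  104.8   39.4  -26.4   32.7   38.5  568. ]
jam 80.0 [ 456.2 -187.9   43.1   42.9  -44.7   80.3   83.4  229. ]
pep 72.8 [411.  192.2  29.2  29.   -0.   71.7  76.  120. ]
mug 7.1 [ 706.2 -309.5   66.1   22.7   48.2   20.3   26.4   53. ]
tub 33.2 [848.1 523.5  69.4  50.9  10.   34.9  39.7 417. ]
tray [ 661.8   22.6  300.7  218.5  -83.5    7.    14.1 6429. ]
table z 0.0002547963417951493
```

The fits give box_a (516,351), box_b (399,345) and box_d (529,-341); there is no box_c. Dishes l, m and s are all present. I'll check the choices in one close crop and write the move planner.

```bash
cat >> h.py <<'E'
from scipy.spatial.transform import Rotation as Ro
def go(s,x,y,z,yaw,pitch=0):
    """tool-frame shift (mm) and rz turn from state s to world target (mm, deg)"""
    R=Ro.from_euler('xyz',s["ee_rot"]); d=R.inv().apply(np.array([x,y,z])-s["eef_pos"]*1000)
    T=Ro.from_euler('xyz',[180,0,yaw],degrees=True); r=(R.inv()*T).as_rotvec()
    print("dx dy dz",np.round(d,1),"r",np.round(r,3),"rows",np.ceil(max(np.linalg.norm(d)/41.7,np.linalg.norm(r)*57.3/7.16)))
E
python3 - <<'E'
from h import *
from station import arm
f=dict(np.load("top0.npz")); W=cloud(f)
cv2.imwrite("pics/c1.png",cv2.resize(f["frame"][100:260,70:410,::-1],(800,376),interpolation=cv2.INTER_CUBIC))
print("toaster",np.nanmax(W[170:300,440:510,2]), W[190,455],"max carton",np.nanmax(W[60:120,70:140,2]))
m=at(W,237,157,.0035,.009); k=np.argwhere(m)
m2=cv2.erode(m.astype(np.uint8),np.ones((3,3)))>0
m2=cv2.morphologyEx(m2.astype(np.uint8),cv2.MORPH_OPEN,np.ones((41,41)))>0
print("tray floor",rect(W,m2))
s=arm.get_state()
go(s,455.5,-81.4,150,-90); go(s,455.5,-81.4,32,-90)
f=arm.grab_frame("wrist"); cv2.imwrite("pics/w0.png",f["frame"][:,:,::-1])
print(np.round(f["view"],3))
E
```

```text
toaster 0.1713288348916816 [ 0.54150017 -0.57288497  0.07800203] max carton 0.20311571272099305Traceback (most recent call last):
  File "<stdin>", line 9, in <module>
  File "h.py", line 12, in rect
    return np.round([c[0],c[1],w,h,a,np.percentile(p[:,2],50)*1000,np.percentile(p[:,2],98)*1000,m.sum()],1)
                                     ~~~~~~~~~~~~~^^^^^^^^^^^
    return _quantile_unchecked(
        a, q, axis, out, overwrite_input, method, keepdims, weights)
    return _ureduce(a,
                    func=_quantile_ureduce_func,
    ...<5 lines>...
                    overwrite_input=overwrite_input,
                    method=method)
    r = func(a, **kwargs)
    result = _quantile(arr,
                       quantiles=q,
    ...<2 lines>...
                       out=out,
                       weights=wgt)
    slices_having_nans = np.isnan(arr[-1, ...])
                                  ~~~^^^^^^^^^
IndexError: index -1 is out of bounds for axis 0 with size 0
```

View pics/c1.png

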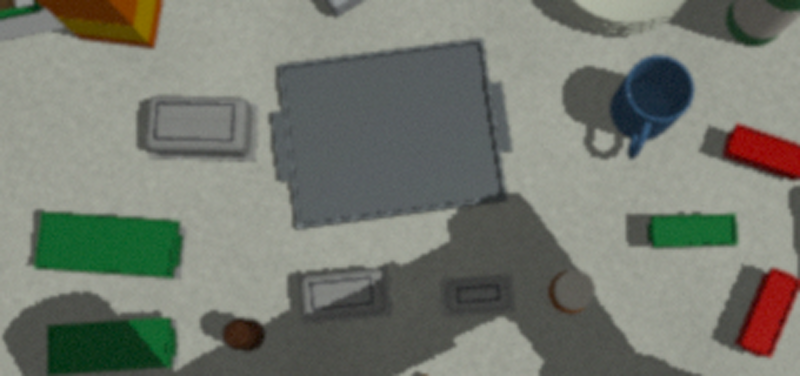

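The crop confirms the choices: box_a at (107,243), box_b at (110,345), box_d at (693,231), and dishes l (197,125), m (343,292), s (477,294). The red ones at (765,157) and (770,312) are decoys. The tray's outer corners are at (277,65), (481,40), (503,195) and (297,227).

```bash
python3 - <<'E'
from h import *
from station import arm
f=dict(np.load("top0.npz"))
T=np.linalg.inv(f["view"])
P=[]
for u,v in((277,65),(481,40),(503,195),(297,227)):
    u=u/2.353+70;v=v/2.353+100
    r=T[:3,:3]@[(u-f["cx"])/f["fx"],(v-f["cy"])/f["fy"],1]; o=T[:3,3]
    P.append((o+r*(.012-o[2])/r[2])[:2]*1000)
P=np.array(P);print(P.round(),P.mean(0)); 
for a,b in((0,1),(3,2),(0,3),(1,2)):
    d=P[b]-P[a];print(np.linalg.norm(d),np.degrees(np.arctan2(d[1],d[0])))
s=arm.get_state()
go(s,455.5,-81.4,150,-90); go(s,455.5,-81.4,32,-90)
E
```

```text
[[ 745.  164.]
 [ 776.  -93.]
 [ 577. -116.]
 [ 540.  135.]] [659.58276411  22.51260711]
258.13348945338396 -83.10090625618363
254.50635535422455 -81.51664916330937
207.42876645676466 -172.17311237870425
200.36557330756963 -173.20546909284988
dx dy dz [-406.1  452.8   98.3] r [ 1.000e-03  1.000e-03 -1.248e+00] rows 15.0
dx dy dz [-406.2  452.6  216.3] r [ 1.000e-03  1.000e-03 -1.248e+00] rows 16.0
```

>>> {"api": "jog_arm", "payload": {"targets": [{"dx":-203,"dy":226,"dz":49,"rz":-0.62,"gripper":0},{"dx":-203,"dy":226,"dz":49,"rz":-0.62,"gripper":0},{"dx":-203,"dy":226,"dz":49,"rz":-0.62,"gripper":0},{"dx":-203,"dy":226,"dz":49,"rz":-0.62,"gripper":0},{"dx":-203,"dy":226,"dz":49,"rz":-0.62,"gripper":0},{"dx":-406,"dy":453,"dz":98,"rz":-1.248,"gripper":0},{"dx":-406,"dy":453,"dz":98,"rz":-1.248,"gripper":0},{"dx":-406,"dy":453,"dz":98,"rz":-1.248,"gripper":0}]}}

```text
invalid input at $.targets[0]: expected keys dx, dy, dz, rx, ry, rz, gripper
```

```bash
python3 - <<'E'
from h import *
from station import arm
s=arm.get_state(); print(s["eef_pos"],s["ee_rot"],s["q"])
go(s,455.5,-81.4,110,-90)
E
```

```text
[ 0.21396572 -0.63977241  0.24773218] [ 3.14012422e+00 -1.35539661e-04 -2.81890733e+00] [-9.59916043e-01  3.59309498e-01  1.11770572e-02 -3.05593968e-04
 -1.22411030e+00 -2.88091017e-01]
dx dy dz [-406.2  452.8  138.3] r [ 1.000e-03  1.000e-03 -1.248e+00] rows 15.0
```

>>> {"api": "jog_arm", "payload": {"targets": [{"dx":-406,"dy":453,"dz":98,"rx":0,"ry":0,"rz":-1.248,"gripper":0},{"dx":-406,"dy":453,"dz":98,"rx":0,"ry":0,"rz":-1.248,"gripper":0},{"dx":-406,"dy":453,"dz":98,"rx":0,"ry":0,"rz":-1.248,"gripper":0},{"dx":-406,"dy":453,"dz":98,"rx":0,"ry":0,"rz":-1.248,"gripper":0},{"dx":-406,"dy":453,"dz":98,"rx":0,"ry":0,"rz":-1.248,"gripper":0},{"dx":-406,"dy":453,"dz":98,"rx":0,"ry":0,"rz":-1.248,"gripper":0},{"dx":-406,"dy":453,"dz":98,"rx":0,"ry":0,"rz":-1.248,"gripper":0},{"dx":-406,"dy":453,"dz":98,"rx":0,"ry":0,"rz":-1.248,"gripper":0}]}}

```text
t: 0.77
eef_pos: [0.3448, -0.3361, 0.1952]
ee_rot: [-3.142, 0.0, -1.813]
force: [2.1, 0.1, -0.7]
width: 0.0873
gripper_force: 0.0
```

```bash
python3 - <<'E'
from h import *
from station import arm
s=arm.get_state(); print(s["eef_pos"],s["ee_rot"],s["q"])
go(s,455.5,-81.4,110,-90)
E
```

```text
[ 0.34475387 -0.336149    0.19516093] [-3.14157393e+00  1.10057374e-04 -1.81291300e+00] [-3.63155098e-01  8.23014124e-02 -4.79946770e-01 -1.31803331e-04
 -1.00854285e+00  1.21108684e-01]
dx dy dz [-273.9  -46.4   85.2] r [-0.     0.    -0.242] rows 7.0
```

>>> {"api": "jog_arm", "payload": {"targets": [{"dx":-274,"dy":-46,"dz":85,"rx":0,"ry":0,"rz":-0.242,"gripper":0},{"dx":-274,"dy":-46,"dz":85,"rx":0,"ry":0,"rz":-0.242,"gripper":0},{"dx":-274,"dy":-46,"dz":85,"rx":0,"ry":0,"rz":-0.242,"gripper":0},{"dx":-274,"dy":-46,"dz":85,"rx":0,"ry":0,"rz":-0.242,"gripper":0},{"dx":-274,"dy":-46,"dz":85,"rx":0,"ry":0,"rz":-0.242,"gripper":0},{"dx":-274,"dy":-46,"dz":85,"rx":0,"ry":0,"rz":-0.242,"gripper":0},{"dx":-274,"dy":-46,"dz":85,"rx":0,"ry":0,"rz":-0.242,"gripper":0},{"dx":-274,"dy":-46,"dz":85,"rx":0,"ry":0,"rz":-0.242,"gripper":0}]}}

```text
t: 1.43
eef_pos: [0.4583, -0.0792, 0.1089]
ee_rot: [3.141, -0.0, -1.572]
force: [0.4, -0.4, 0.2]
width: 0.0876
gripper_force: 0.0
```

```bash
python3 - <<'E'
from h import *
from station import arm
f=arm.grab_frame("wrist"); cv2.imwrite("pics/w1.png",f["frame"][:,:,::-1])
s=arm.get_state(); print(s["eef_pos"],s["ee_rot"])
W=cloud(f); p=np.array([.4555,-.0814,.03,1]); c=f["view"]@p; u,v=c[0]/c[2]*f["fx"]+f["cx"],c[1]/c[2]*f["fy"]+f["cy"]; print(u,v)
m=at(W,int(np.clip(u,5,506)),int(np.clip(v,5,378)),.022,.045); print(rect(W,m) if m.any() else 0)
go(s,455.5,-81.4,32,-90)
E
```

```text
[ 0.45710121 -0.08102239  0.1094023 ] [ 3.13971843e+00 -4.04763717e-04 -1.57205891e+00]
261.3349648750112 201.60681632215625
[ 454.3  -84.7   69.2   39.5  -86.    29.4   31.8 4974. ]
dx dy dz [ 0.3  1.5 77.4] r [ 0.002 -0.    -0.001] rows 2.0
```

View pics/w1.png

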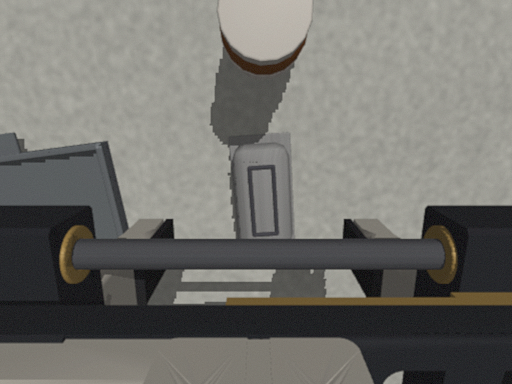

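The wrist view shows dish_s between the jaws around (263,195), with the jam jar well clear above at (265,30). I'll descend and grip.

>>> {"api": "jog_arm", "payload": {"targets": [{"dx":0,"dy":2,"dz":40,"rx":0,"ry":0,"rz":-0.04,"gripper":0},{"dx":0,"dy":2,"dz":60,"rx":0,"ry":0,"rz":-0.04,"gripper":0},{"dx":0,"dy":2,"dz":77,"rx":0,"ry":0,"rz":-0.04,"gripper":0},{"dx":0,"dy":2,"dz":77,"rx":0,"ry":0,"rz":-0.04,"gripper":0},{"dx":0,"dy":2,"dz":77,"rx":0,"ry":0,"rz":-0.04,"gripper":0},{"dx":0,"dy":2,"dz":77,"rx":0,"ry":0,"rz":-0.04,"gripper":1},{"dx":0,"dy":2,"dz":77,"rx":0,"ry":0,"rz":-0.04,"gripper":1},{"dx":0,"dy":2,"dz":77,"rx":0,"ry":0,"rz":-0.04,"gripper":1}], "force": 15}}

```text
t: 2.15
eef_pos: [0.4553, -0.0837, 0.0347]
ee_rot: [-3.139, 0.0, -1.537]
force: [0.3, 0.2, 0.7]
width: 0.0729
gripper_force: 0.0
```

>>> {"api": "jog_arm", "payload": {"targets": [{"dx":0,"dy":0,"dz":0,"rx":0,"ry":0,"rz":0,"gripper":1},{"dx":0,"dy":0,"dz":0,"rx":0,"ry":0,"rz":0,"gripper":1},{"dx":0,"dy":0,"dz":0,"rx":0,"ry":0,"rz":0,"gripper":1},{"dx":0,"dy":0,"dz":0,"rx":0,"ry":0,"rz":0,"gripper":1},{"dx":0,"dy":0,"dz":-30,"rx":0,"ry":0,"rz":0,"gripper":1},{"dx":0,"dy":0,"dz":-60,"rx":0,"ry":0,"rz":0,"gripper":1},{"dx":0,"dy":0,"dz":-60,"rx":0,"ry":0,"rz":0,"gripper":1},{"dx":0,"dy":0,"dz":-60,"rx":0,"ry":0,"rz":0,"gripper":1}]}}

```text
t: 2.82
eef_pos: [0.4557, -0.0834, 0.0951]
ee_rot: [-3.138, 0.001, -1.537]
force: [-1.3, 0.4, -1.1]
width: 0.0196
gripper_force: 0.0
```

```bash
python3 - <<'E'
from h import *
from station import arm
s=arm.get_state(); print(s["eef_pos"],s["ee_rot"],s["width"],s["force"])
go(s,601,15,70,-83); go(s,601,15,38,-83)
E
```

```text
[ 0.45568838 -0.0834085   0.09514914] [-3.13769956e+00  7.35710464e-04 -1.53660887e+00] 0.019562413549540577 [-1.32494624  0.38936988 -1.09020334]
dx dy dz [ -93.4 -148.5   25.8] r [-0.004  0.001 -0.088] rows 5.0
dx dy dz [ -93.3 -148.4   57.8] r [-0.004  0.001 -0.088] rows 5.0
```

The fingers close at about 80 mm/s, so I lifted too early. I'll open and look again.

>>> {"api": "jog_arm", "payload": {"targets": [{"dx":0,"dy":0,"dz":-10,"rx":0,"ry":0,"rz":0,"gripper":0.2},{"dx":0,"dy":0,"dz":-10,"rx":0,"ry":0,"rz":0,"gripper":0.2},{"dx":0,"dy":0,"dz":-10,"rx":0,"ry":0,"rz":0,"gripper":0.2},{"dx":0,"dy":0,"dz":-10,"rx":0,"ry":0,"rz":0,"gripper":0.2},{"dx":0,"dy":0,"dz":-10,"rx":0,"ry":0,"rz":0,"gripper":0.2},{"dx":0,"dy":0,"dz":-10,"rx":0,"ry":0,"rz":0,"gripper":0.2},{"dx":0,"dy":0,"dz":-10,"rx":0,"ry":0,"rz":0,"gripper":0.2},{"dx":0,"dy":0,"dz":-10,"rx":0,"ry":0,"rz":0,"gripper":0.2}]}}

```text
t: 3.48
eef_pos: [0.4544, -0.0837, 0.1033]
ee_rot: [3.141, -0.0, -1.537]
force: [0.5, -0.2, 0.3]
width: 0.067
gripper_force: 0.0
```

```bash
python3 - <<'E'
from h import *
from station import arm
f=arm.grab_frame("wrist")
s=arm.get_state(); print(s["eef_pos"],s["ee_rot"],s["width"])
W=cloud(f); p=np.array([.4545,-.1,.03,1]); c=f["view"]@p; u,v=c[0]/c[2]*f["fx"]+f["cx"],c[1]/c[2]*f["fy"]+f["cy"]; print(u,v)
m=at(W,int(u),int(v),.022,.045); print(rect(W,m) if m.any() else 0)
p=W[m]; print(p[:,1].min())
go(s,455.5,-81.4,31,-87)
E
```

```text
[ 0.45446128 -0.08370013  0.10335698] [ 3.14127087e+00 -7.29126663e-05 -1.53675390e+00] 0.06860054890323249
257.9008022018634 183.64324202976033
[ 452.8  -89.2   61.7   39.4  -88.1   29.3   31.7 4710. ]
-0.1200140106776558
dx dy dz [-2.3 -1.1 72.4] r [ 0.    -0.    -0.018] rows 2.0
```

>>> {"api": "jog_arm", "payload": {"targets": [{"dx":-2,"dy":1,"dz":36,"rx":0,"ry":0,"rz":0,"gripper":0.2},{"dx":-2,"dy":1,"dz":72,"rx":0,"ry":0,"rz":0,"gripper":0.2},{"dx":-2,"dy":1,"dz":72,"rx":0,"ry":0,"rz":0,"gripper":0.2},{"dx":-2,"dy":1,"dz":72,"rx":0,"ry":0,"rz":0,"gripper":1},{"dx":-2,"dy":1,"dz":72,"rx":0,"ry":0,"rz":0,"gripper":1},{"dx":-2,"dy":1,"dz":72,"rx":0,"ry":0,"rz":0,"gripper":1},{"dx":-2,"dy":1,"dz":72,"rx":0,"ry":0,"rz":0,"gripper":1},{"dx":-2,"dy":1,"dz":72,"rx":0,"ry":0,"rz":0,"gripper":1}]}}

```text
t: 4.2
eef_pos: [0.4544, -0.0815, 0.033]
ee_rot: [-3.139, 0.001, -1.537]
force: [0.9, -0.5, 0.9]
width: 0.0423
gripper_force: 0.0
```

>>> {"api": "jog_arm", "payload": {"targets": [{"dx":0,"dy":0,"dz":0,"rx":0,"ry":0,"rz":0,"gripper":1},{"dx":0,"dy":0,"dz":0,"rx":0,"ry":0,"rz":0,"gripper":1},{"dx":0,"dy":0,"dz":0,"rx":0,"ry":0,"rz":0,"gripper":1},{"dx":0,"dy":0,"dz":-20,"rx":0,"ry":0,"rz":0,"gripper":1},{"dx":0,"dy":0,"dz":-40,"rx":0,"ry":0,"rz":0,"gripper":1},{"dx":0,"dy":0,"dz":-50,"rx":0,"ry":0,"rz":0,"gripper":1},{"dx":0,"dy":0,"dz":-50,"rx":0,"ry":0,"rz":0,"gripper":1},{"dx":0,"dy":0,"dz":-50,"rx":0,"ry":0,"rz":0,"gripper":1}]}}

```text
t: 4.87
eef_pos: [0.4538, -0.0816, 0.0822]
ee_rot: [-3.14, 0.001, -1.537]
force: [-0.5, 0.2, -1.1]
width: 0.0396
gripper_force: 15.0
```

```bash
python3 - <<'E'
from h import *
from station import arm
s=arm.get_state(); print(s["eef_pos"],s["ee_rot"],s["width"],s["force"],s["gripper_force"])
go(s,601,15,70,-83); go(s,601,15,38,-83)
E
```

```text
[ 0.45376319 -0.08158076  0.08218422] [-3.13953128e+00  6.10645111e-04 -1.53693298e+00] 0.039590626037778916 [-0.54285494  0.16067815 -1.14827206] 14.999958090484142
dx dy dz [ -91.5 -150.4   12.6] r [-0.002  0.001 -0.088] rows 5.0
dx dy dz [ -91.5 -150.3   44.6] r [-0.002  0.001 -0.088] rows 5.0
```

>>> {"api": "jog_arm", "payload": {"targets": [{"dx":-92,"dy":-150,"dz":10,"rx":0,"ry":0,"rz":-0.088,"gripper":1},{"dx":-92,"dy":-150,"dz":10,"rx":0,"ry":0,"rz":-0.088,"gripper":1},{"dx":-92,"dy":-150,"dz":10,"rx":0,"ry":0,"rz":-0.088,"gripper":1},{"dx":-92,"dy":-150,"dz":10,"rx":0,"ry":0,"rz":-0.088,"gripper":1},{"dx":-92,"dy":-150,"dz":10,"rx":0,"ry":0,"rz":-0.088,"gripper":1},{"dx":-92,"dy":-150,"dz":25,"rx":0,"ry":0,"rz":-0.088,"gripper":1},{"dx":-92,"dy":-150,"dz":36,"rx":0,"ry":0,"rz":-0.088,"gripper":1},{"dx":-92,"dy":-150,"dz":36,"rx":0,"ry":0,"rz":-0.088,"gripper":1}]}}

```text
t: 5.53
eef_pos: [0.5975, 0.0146, 0.0417]
ee_rot: [3.135, -0.001, -1.45]
force: [-1.2, 0.2, -1.9]
width: 0.0397
gripper_force: 15.0
```

>>> {"api": "jog_arm", "payload": {"targets": [{"dx":0,"dy":0,"dz":2,"rx":0,"ry":0,"rz":0,"gripper":1},{"dx":0,"dy":0,"dz":4,"rx":0,"ry":0,"rz":0,"gripper":1},{"dx":0,"dy":0,"dz":6,"rx":0,"ry":0,"rz":0,"gripper":1},{"dx":0,"dy":0,"dz":7,"rx":0,"ry":0,"rz":0,"gripper":1},{"dx":0,"dy":0,"dz":8,"rx":0,"ry":0,"rz":0,"gripper":1},{"dx":0,"dy":0,"dz":8,"rx":0,"ry":0,"rz":0,"gripper":1},{"dx":0,"dy":0,"dz":8,"rx":0,"ry":0,"rz":0,"gripper":1},{"dx":0,"dy":0,"dz":8,"rx":0,"ry":0,"rz":0,"gripper":1}]}}

```text
t: 6.2
eef_pos: [0.6002, 0.0151, 0.0388]
ee_rot: [-3.141, 0.0, -1.449]
force: [-2.8, -0.5, 6.9]
width: 0.0398
gripper_force: 15.0
```

>>> {"api": "jog_arm", "payload": {"targets": [{"dx":0,"dy":0,"dz":0,"rx":0,"ry":0,"rz":0,"gripper":0},{"dx":0,"dy":0,"dz":0,"rx":0,"ry":0,"rz":0,"gripper":0},{"dx":0,"dy":0,"dz":0,"rx":0,"ry":0,"rz":0,"gripper":0},{"dx":0,"dy":0,"dz":0,"rx":0,"ry":0,"rz":0,"gripper":0},{"dx":0,"dy":0,"dz":-35,"rx":0,"ry":0,"rz":0,"gripper":0},{"dx":0,"dy":0,"dz":-75,"rx":0,"ry":0,"rz":0,"gripper":0},{"dx":-40,"dy":67,"dz":-75,"rx":0,"ry":0,"rz":0,"gripper":0},{"dx":-81,"dy":134,"dz":-75,"rx":0,"ry":0,"rz":0,"gripper":0}]}}

```text
t: 6.87
eef_pos: [0.5262, 0.0499, 0.1145]
ee_rot: [-3.136, 0.001, -1.451]
force: [-1.0, 1.2, -0.0]
width: 0.0854
gripper_force: 0.0
```

>>> {"api": "jog_arm", "payload": {"targets": [{"dx":-60,"dy":100,"dz":0,"rx":0,"ry":0,"rz":0,"gripper":0},{"dx":-60,"dy":100,"dz":0,"rx":0,"ry":0,"rz":0,"gripper":0},{"dx":-60,"dy":100,"dz":0,"rx":0,"ry":0,"rz":0,"gripper":0},{"dx":-60,"dy":100,"dz":0,"rx":0,"ry":0,"rz":0,"gripper":0},{"dx":-60,"dy":100,"dz":0,"rx":0,"ry":0,"rz":0,"gripper":0},{"dx":-60,"dy":100,"dz":0,"rx":0,"ry":0,"rz":0,"gripper":0},{"dx":-60,"dy":100,"dz":0,"rx":0,"ry":0,"rz":0,"gripper":0},{"dx":-60,"dy":100,"dz":0,"rx":0,"ry":0,"rz":0,"gripper":0}]}}

```text
t: 7.53
eef_pos: [0.4183, 0.0965, 0.1124]
ee_rot: [3.141, -0.0, -1.45]
force: [0.2, -0.3, 0.1]
width: 0.0877
gripper_force: 0.0
```

```bash
cat >> h.py <<'E'
def wr(arm,x,y,z,lo,hi):
    """wrist-camera rectangle near a world point (mm)"""
    f=arm.grab_frame("wrist"); W=cloud(f); c=f["view"]@np.array([x/1e3,y/1e3,z/1e3,1])
    u,v=int(c[0]/c[2]*f["fx"]+f["cx"]),int(c[1]/c[2]*f["fy"]+f["cy"])
    m=at(W,min(max(u,5),506),min(max(v,5),378),lo/1e3,hi/1e3); print("px",u,v,rect(W,m) if m.any() else 0)
    return f,W,m
def tp(arm,**S):
    """top-camera rectangles around known spots name=(x,y,z) mm of the top face"""
    f=arm.grab_frame("top"); W=cloud(f)
    for n,(x,y,z) in S.items():
        c=f["view"]@np.array([x/1e3,y/1e3,z/1e3,1]); u,v=int(c[0]/c[2]*f["fx"]+f["cx"]),int(c[1]/c[2]*f["fy"]+f["cy"])
        m=at(W,u,v,z/1e3-.006,z/1e3+.009); print(n,(u,v),rect(W,m) if m.any() else 0)
    return f,W
E
python3 - <<'E'
from h import *
from station import arm
f,W,m=wr(arm,457,60,38,32,50); p=W[m]; print(p[:,1].min())
f,W=tp(arm,s=(600,15,36),m=(457,79,38),l=(663,255,46),a=(516,351,46),b=(399,345,42),d=(529,-341,34))
cv2.imwrite("pics/t2.png",f["frame"][:,:,::-1])
s=arm.get_state(); print(s["eef_pos"],s["ee_rot"],s["width"])
go(s,457.3,79,31,-85)
E
```

```text
px 204 146 [  455.5    78.4    94.4    51.9   -84.5    37.6    39.7 10224. ]
0.030229592482193444
s (237, 173) [600.5  14.8  73.9  38.2 -83.1  35.5  39.9 330. ]
m (214, 224) [460.   56.   52.8  51.5   7.6  37.9  41.8 335. ]
l (152, 151) [663.4 254.5 119.   67.1  88.6  46.3  50.4 937. ]
a (115, 203) [ 516.7  353.3  161.2   68.3   85.5   44.7   49.8 1304. ]
b (116, 246) 0
d (364, 197) [ 529.  -341.2  105.8   38.3  -89.    33.    38.7  505. ]
[0.41808652 0.09625587 0.11224295] [ 3.14102130e+00 -3.76395781e-04 -1.45025275e+00] 0.08742104955380038
dx dy dz [ 21.8 -36.9  81.2] r [ 0.001 -0.     0.033] rows 3.0
```

View pics/t2.png

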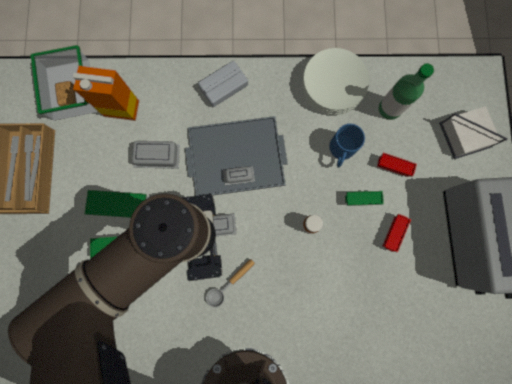

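The picture shows dish_s on the tray at (239,175), lying straight, and the hand beside dish_m at (224,224). Next is dish_m.

>>> {"api": "jog_arm", "payload": {"targets": [{"dx":22,"dy":-36,"dz":0,"rx":0,"ry":0,"rz":0.033,"gripper":0},{"dx":22,"dy":-36,"dz":20,"rx":0,"ry":0,"rz":0.033,"gripper":0},{"dx":22,"dy":-36,"dz":60,"rx":0,"ry":0,"rz":0.033,"gripper":0},{"dx":22,"dy":-36,"dz":81,"rx":0,"ry":0,"rz":0.033,"gripper":0},{"dx":22,"dy":-36,"dz":81,"rx":0,"ry":0,"rz":0.033,"gripper":0},{"dx":22,"dy":-36,"dz":81,"rx":0,"ry":0,"rz":0.033,"gripper":1},{"dx":22,"dy":-36,"dz":81,"rx":0,"ry":0,"rz":0.033,"gripper":1},{"dx":22,"dy":-36,"dz":81,"rx":0,"ry":0,"rz":0.033,"gripper":1}]}}

```text
t: 8.3
eef_pos: [0.4571, 0.0798, 0.033]
ee_rot: [-3.139, 0.001, -1.481]
force: [0.3, 0.8, 0.6]
width: 0.0729
gripper_force: 0.0
```

>>> {"api": "jog_arm", "payload": {"targets": [{"dx":0,"dy":0,"dz":0,"rx":0,"ry":0,"rz":0,"gripper":1},{"dx":0,"dy":0,"dz":0,"rx":0,"ry":0,"rz":0,"gripper":1},{"dx":0,"dy":0,"dz":0,"rx":0,"ry":0,"rz":0,"gripper":1},{"dx":0,"dy":0,"dz":0,"rx":0,"ry":0,"rz":0,"gripper":1},{"dx":0,"dy":0,"dz":0,"rx":0,"ry":0,"rz":0,"gripper":1},{"dx":0,"dy":0,"dz":-30,"rx":0,"ry":0,"rz":0,"gripper":1},{"dx":0,"dy":0,"dz":-70,"rx":0,"ry":0,"rz":0,"gripper":1},{"dx":0,"dy":0,"dz":-70,"rx":0,"ry":0,"rz":0,"gripper":1}]}}

```text
t: 8.97
eef_pos: [0.4592, 0.0809, 0.1076]
ee_rot: [-3.133, 0.003, -1.48]
force: [2.0, 0.0, -1.1]
width: 0.0538
gripper_force: 15.0
```

```bash
python3 - <<'E'
from h import *
from station import arm
f,W=tp(arm,s=(600,15,36))
s=arm.get_state(); print(s["eef_pos"],s["ee_rot"],s["width"],s["force"],s["gripper_force"])
go(s,600.3,15,85,-83.1)
E
```

```text
s (237, 173) [601.4  14.3  74.2  38.2 -83.3  36.   40.  325. ]
[0.45826088 0.08060592 0.10516769] [-3.13448547  0.00325059 -1.48089026] 0.05378225962621082 [ 0.47274431  0.18171624 -0.80041559] 14.987886641174555
dx dy dz [  78.2 -135.4   20.9] r [-0.007  0.003 -0.031] rows 4.0
```

>>> {"api": "jog_arm", "payload": {"targets": [{"dx":79,"dy":-135,"dz":10,"rx":0,"ry":0,"rz":-0.031,"gripper":1},{"dx":79,"dy":-135,"dz":10,"rx":0,"ry":0,"rz":-0.031,"gripper":1},{"dx":79,"dy":-135,"dz":10,"rx":0,"ry":0,"rz":-0.031,"gripper":1},{"dx":79,"dy":-135,"dz":10,"rx":0,"ry":0,"rz":-0.031,"gripper":1},{"dx":79,"dy":-135,"dz":20,"rx":0,"ry":0,"rz":-0.031,"gripper":1},{"dx":79,"dy":-135,"dz":20,"rx":0,"ry":0,"rz":-0.031,"gripper":1},{"dx":79,"dy":-135,"dz":20,"rx":0,"ry":0,"rz":-0.031,"gripper":1},{"dx":79,"dy":-135,"dz":20,"rx":0,"ry":0,"rz":-0.031,"gripper":1}]}}

```text
t: 9.68
eef_pos: [0.5965, 0.0127, 0.0812]
ee_rot: [3.14, -0.0, -1.45]
force: [0.2, -0.1, 0.1]
width: 0.054
gripper_force: 15.0
```

```bash
python3 - <<'E'
from h import *
from station import arm
s=arm.get_state(); print(s["eef_pos"],s["ee_rot"],s["force"])
go(s,600.5,15.5,38,-83.1)
E
```

```text
[0.59645637 0.01266531 0.08122941] [ 3.14027971e+00 -1.90689239e-04 -1.45042980e+00] [ 0.1777224  -0.11813755  0.12477784]
dx dy dz [-2.3 -4.4 43.2] r [ 0.001 -0.    -0.   ] rows 2.0
```

>>> {"api": "jog_arm", "payload": {"targets": [{"dx":-2.3,"dy":-4.4,"dz":0,"rx":0,"ry":0,"rz":0,"gripper":1},{"dx":-2.3,"dy":-4.4,"dz":0,"rx":0,"ry":0,"rz":0,"gripper":1},{"dx":-2.3,"dy":-4.4,"dz":10,"rx":0,"ry":0,"rz":0,"gripper":1},{"dx":-2.3,"dy":-4.4,"dz":18,"rx":0,"ry":0,"rz":0,"gripper":1},{"dx":-2.3,"dy":-4.4,"dz":26,"rx":0,"ry":0,"rz":0,"gripper":1},{"dx":-2.3,"dy":-4.4,"dz":34,"rx":0,"ry":0,"rz":0,"gripper":1},{"dx":-2.3,"dy":-4.4,"dz":39,"rx":0,"ry":0,"rz":0,"gripper":1},{"dx":-2.3,"dy":-4.4,"dz":39,"rx":0,"ry":0,"rz":0,"gripper":1}]}}

```text
t: 10.35
eef_pos: [0.6005, 0.015, 0.0407]
ee_rot: [3.139, -0.0, -1.451]
force: [-0.2, 0.2, 0.2]
width: 0.0541
gripper_force: 15.0
```

>>> {"api": "jog_arm", "payload": {"targets": [{"dx":0,"dy":0,"dz":1,"rx":0,"ry":0,"rz":0,"gripper":1},{"dx":0,"dy":0,"dz":2,"rx":0,"ry":0,"rz":0,"gripper":1},{"dx":0,"dy":0,"dz":3,"rx":0,"ry":0,"rz":0,"gripper":1},{"dx":0,"dy":0,"dz":4,"rx":0,"ry":0,"rz":0,"gripper":1},{"dx":0,"dy":0,"dz":4.5,"rx":0,"ry":0,"rz":0,"gripper":1},{"dx":0,"dy":0,"dz":5,"rx":0,"ry":0,"rz":0,"gripper":1},{"dx":0,"dy":0,"dz":5,"rx":0,"ry":0,"rz":0,"gripper":1},{"dx":0,"dy":0,"dz":5,"rx":0,"ry":0,"rz":0,"gripper":1}]}}

```text
t: 11.02
eef_pos: [0.6018, 0.0154, 0.0385]
ee_rot: [-3.141, 0.0, -1.451]
force: [-2.3, 0.3, 5.9]
width: 0.0537
gripper_force: 15.0
```

>>> {"api": "jog_arm", "payload": {"targets": [{"dx":0,"dy":0,"dz":0,"rx":0,"ry":0,"rz":0,"gripper":0},{"dx":0,"dy":0,"dz":0,"rx":0,"ry":0,"rz":0,"gripper":0},{"dx":0,"dy":0,"dz":0,"rx":0,"ry":0,"rz":0,"gripper":0},{"dx":0,"dy":0,"dz":0,"rx":0,"ry":0,"rz":0,"gripper":0},{"dx":0,"dy":0,"dz":-40,"rx":0,"ry":0,"rz":0,"gripper":0},{"dx":0,"dy":0,"dz":-80,"rx":0,"ry":0,"rz":0,"gripper":0},{"dx":0,"dy":0,"dz":-80,"rx":0,"ry":0,"rz":0,"gripper":0},{"dx":0,"dy":0,"dz":-80,"rx":0,"ry":0,"rz":0,"gripper":0}]}}

```text
t: 11.68
eef_pos: [0.6033, 0.0159, 0.1204]
ee_rot: [-3.136, 0.001, -1.451]
force: [-0.7, -0.9, -0.2]
width: 0.0874
gripper_force: 0.0
```

```bash
python3 - <<'E'
from h import *
from station import arm
W0=cloud(dict(np.load("scene0.npz"))); W1=cloud(dict(np.load("top0.npz")))
for W in(W0,W1):
    m=(W[...,2]>.08)&(W[...,0]>.6)&(W[...,1]>.15)&(W[...,1]<.6); p=W[m]; print(p.min(0),p.max(0))
f,W=tp(arm,m=(600,15,44),l=(663,255,46),a=(516,351,46),b=(399,345,42),d=(529,-341,34))
s=arm.get_state(); print(s["eef_pos"],s["ee_rot"])
go(s,663,254.6,120,-91.2)
E
```

```text
[0.77065144 0.31259291 0.08003268] [0.84866263 0.4152749  0.2010386 ]
[0.7717631  0.313509   0.08012737] [0.94929787 0.54402944 0.20311571]
m (237, 173) [601.5  19.7  41.4  32.1 -82.9  44.7  47.8 156. ]
l (152, 151) 0
a (115, 203) 0
b (116, 246) 0
d (364, 197) [ 529.2 -341.8  105.6   38.5  -88.9   32.8   38.3  504. ]
[0.60200698 0.01556082 0.11861707] [-3.13934932e+00  7.09062430e-04 -1.45096109e+00]
dx dy dz [-230.   -89.1   -1. ] r [-0.002  0.001  0.141] rows 6.0
```

>>> {"api": "jog_arm", "payload": {"targets": [{"dx":-230,"dy":-89,"dz":0,"rx":0,"ry":0,"rz":0.141,"gripper":0},{"dx":-230,"dy":-89,"dz":0,"rx":0,"ry":0,"rz":0.141,"gripper":0},{"dx":-230,"dy":-89,"dz":0,"rx":0,"ry":0,"rz":0.141,"gripper":0},{"dx":-230,"dy":-89,"dz":0,"rx":0,"ry":0,"rz":0.141,"gripper":0},{"dx":-230,"dy":-89,"dz":0,"rx":0,"ry":0,"rz":0.141,"gripper":0},{"dx":-230,"dy":-89,"dz":0,"rx":0,"ry":0,"rz":0.141,"gripper":0},{"dx":-230,"dy":-89,"dz":0,"rx":0,"ry":0,"rz":0.141,"gripper":0},{"dx":-230,"dy":-89,"dz":0,"rx":0,"ry":0,"rz":0.141,"gripper":0}]}}

```text
t: 12.4
eef_pos: [0.6616, 0.2563, 0.115]
ee_rot: [3.139, -0.002, -1.589]
force: [-1.3, -0.2, -1.0]
width: 0.0876
gripper_force: 0.0
```

```bash
python3 - <<'E'
from h import *
from station import arm
f,W,m=wr(arm,663,225,46,40,58); p=W[m]; print(p.min(0),p.max(0))
cv2.imwrite("pics/w3.png",f["frame"][:,:,::-1])
f,W=tp(arm,m=(600,15,44),l=(663,255,46),a=(516,351,46),b=(399,345,42))
s=arm.get_state(); print(s["eef_pos"],s["ee_rot"],s["q"])
go(s,663,254.6,32,-91.2)
E
```

```text
px 253 162 [  662.1   238.     82.9    65.8    88.2    45.7    47.7 11738. ]
[0.62843876 0.19627208 0.04000964] [0.69624069 0.27908724 0.04908494]
m (237, 173) [600.1  13.4  96.1  52.5 -81.9  44.1  48.3 600. ]
l (152, 151) [ 6.632e+02  2.277e+02  6.530e+01  6.450e+01 -2.000e-01  4.630e+01
  5.010e+01  4.980e+02]
a (115, 203) [ 516.5  351.9  163.5   68.2   85.4   44.8   50.3 1463. ]
b (116, 246) [ 398.6  345.1  144.2   57.9  -86.8   40.7   46.4 1141. ]
[0.66146526 0.25379836 0.11582221] [ 3.13911609e+00 -1.58424603e-03 -1.59167557e+00] [ 6.40366839e-01  5.10377248e-01 -6.38441237e-02 -3.21601195e-04
 -9.99502436e-01 -6.61073756e-01]
dx dy dz [-1.  -1.7 83.8] r [ 0.002 -0.002  0.   ] rows 3.0
```

View pics/w3.png

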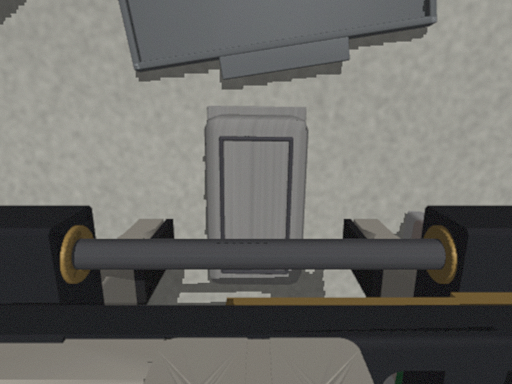

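The wrist view shows dish_l centred between the jaws around (257,195). I'll descend and grip.

>>> {"api": "jog_arm", "payload": {"targets": [{"dx":-1,"dy":-1,"dz":40,"rx":0,"ry":0,"rz":0.01,"gripper":0},{"dx":-1,"dy":-1,"dz":70,"rx":0,"ry":0,"rz":0.01,"gripper":0},{"dx":-1,"dy":-1,"dz":84,"rx":0,"ry":0,"rz":0.01,"gripper":0},{"dx":-1,"dy":-1,"dz":84,"rx":0,"ry":0,"rz":0.01,"gripper":0},{"dx":-1,"dy":-1,"dz":84,"rx":0,"ry":0,"rz":0.01,"gripper":1},{"dx":-1,"dy":-1,"dz":84,"rx":0,"ry":0,"rz":0.01,"gripper":1},{"dx":-1,"dy":-1,"dz":84,"rx":0,"ry":0,"rz":0.01,"gripper":1},{"dx":-1,"dy":-1,"dz":84,"rx":0,"ry":0,"rz":0.01,"gripper":1}]}}

```text
t: 13.17
eef_pos: [0.6642, 0.2556, 0.0355]
ee_rot: [-3.139, 0.002, -1.602]
force: [0.3, -0.8, 2.5]
width: 0.068
gripper_force: 15.0
```

>>> {"api": "jog_arm", "payload": {"targets": [{"dx":0,"dy":0,"dz":0,"rx":0,"ry":0,"rz":0,"gripper":1},{"dx":0,"dy":0,"dz":0,"rx":0,"ry":0,"rz":0,"gripper":1},{"dx":0,"dy":0,"dz":0,"rx":0,"ry":0,"rz":0,"gripper":1},{"dx":0,"dy":0,"dz":-30,"rx":0,"ry":0,"rz":0,"gripper":1},{"dx":0,"dy":0,"dz":-70,"rx":0,"ry":0,"rz":0,"gripper":1},{"dx":0,"dy":0,"dz":-70,"rx":0,"ry":0,"rz":0,"gripper":1},{"dx":0,"dy":0,"dz":-70,"rx":0,"ry":0,"rz":0,"gripper":1},{"dx":0,"dy":0,"dz":-70,"rx":0,"ry":0,"rz":0,"gripper":1}]}}

```text
t: 13.83
eef_pos: [0.6631, 0.2554, 0.1039]
ee_rot: [-3.141, 0.001, -1.602]
force: [0.2, -0.6, -2.1]
width: 0.0682
gripper_force: 15.0
```

```bash
python3 - <<'E'
from h import *
from station import arm
f,W=tp(arm,m=(600,15,44),a=(516,351,46))
s=arm.get_state(); print(s["eef_pos"],s["ee_rot"],s["width"],s["force"],s["gripper_force"])
go(s,601,14.2,105,-82.6)
E
```

```text
m (237, 173) [600.   13.1  97.   52.9 -83.1  44.   48.2 608. ]
a (115, 203) [ 516.7  352.2  164.3   68.6   85.6   44.8   50.  1468. ]
[0.6626607  0.25508008 0.10288168] [ 3.14042098e+00 -1.89310053e-04 -1.60209961e+00] 0.06758217923606671 [ 0.40653993 -0.26314218 -1.04860205] 14.995957617647946
dx dy dz [242.7  54.1  -2. ] r [ 0.001 -0.    -0.16 ] rows 6.0
```

>>> {"api": "jog_arm", "payload": {"targets": [{"dx":243,"dy":54,"dz":0,"rx":0,"ry":0,"rz":-0.153,"gripper":1},{"dx":243,"dy":54,"dz":0,"rx":0,"ry":0,"rz":-0.153,"gripper":1},{"dx":243,"dy":54,"dz":0,"rx":0,"ry":0,"rz":-0.153,"gripper":1},{"dx":243,"dy":54,"dz":0,"rx":0,"ry":0,"rz":-0.153,"gripper":1},{"dx":243,"dy":54,"dz":0,"rx":0,"ry":0,"rz":-0.153,"gripper":1},{"dx":243,"dy":54,"dz":0,"rx":0,"ry":0,"rz":-0.153,"gripper":1},{"dx":243,"dy":54,"dz":5,"rx":0,"ry":0,"rz":-0.153,"gripper":1},{"dx":243,"dy":54,"dz":5,"rx":0,"ry":0,"rz":-0.153,"gripper":1}]}}

```text
t: 14.55
eef_pos: [0.6, 0.0116, 0.0968]
ee_rot: [3.138, -0.0, -1.452]
force: [0.5, -0.1, -2.2]
width: 0.0679
gripper_force: 15.0
```

```bash
python3 - <<'E'
from h import *
from station import arm
s=arm.get_state(); print(s["eef_pos"],s["ee_rot"],s["force"])
go(s,600.8,14.2,40,-83)
E
```

```text
[0.59998474 0.01162008 0.09682692] [ 3.13823478e+00 -2.72335891e-04 -1.45241131e+00] [ 0.51569853 -0.12389453 -2.2034873 ]
dx dy dz [-2.5 -1.3 56.8] r [ 0.003 -0.    -0.004] rows 2.0
```

>>> {"api": "jog_arm", "payload": {"targets": [{"dx":-2,"dy":-1,"dz":0,"rx":0,"ry":0,"rz":0,"gripper":1},{"dx":-2,"dy":-1,"dz":0,"rx":0,"ry":0,"rz":0,"gripper":1},{"dx":-2,"dy":-1,"dz":8,"rx":0,"ry":0,"rz":0,"gripper":1},{"dx":-2,"dy":-1,"dz":18,"rx":0,"ry":0,"rz":0,"gripper":1},{"dx":-2,"dy":-1,"dz":28,"rx":0,"ry":0,"rz":0,"gripper":1},{"dx":-2,"dy":-1,"dz":38,"rx":0,"ry":0,"rz":0,"gripper":1},{"dx":-2,"dy":-1,"dz":48,"rx":0,"ry":0,"rz":0,"gripper":1},{"dx":-2,"dy":-1,"dz":48,"rx":0,"ry":0,"rz":0,"gripper":1}]}}

```text
t: 15.22
eef_pos: [0.601, 0.016, 0.0475]
ee_rot: [3.137, -0.001, -1.449]
force: [-0.3, -0.6, -1.6]
width: 0.0676
gripper_force: 15.0
```

>>> {"api": "jog_arm", "payload": {"targets": [{"dx":0,"dy":0,"dz":2,"rx":0,"ry":0,"rz":0,"gripper":1},{"dx":0,"dy":0,"dz":4,"rx":0,"ry":0,"rz":0,"gripper":1},{"dx":0,"dy":0,"dz":6,"rx":0,"ry":0,"rz":0,"gripper":1},{"dx":0,"dy":0,"dz":7,"rx":0,"ry":0,"rz":0,"gripper":1},{"dx":0,"dy":0,"dz":8,"rx":0,"ry":0,"rz":0,"gripper":1},{"dx":0,"dy":0,"dz":9,"rx":0,"ry":0,"rz":0,"gripper":1},{"dx":0,"dy":0,"dz":9,"rx":0,"ry":0,"rz":0,"gripper":1},{"dx":0,"dy":0,"dz":9,"rx":0,"ry":0,"rz":0,"gripper":1}]}}

```text
t: 15.88
eef_pos: [0.6027, 0.0162, 0.0417]
ee_rot: [-3.141, 0.0, -1.449]
force: [0.3, 0.1, -1.2]
width: 0.068
gripper_force: 15.0
```

Not in contact yet, so I'll lower a little more.

>>> {"api": "jog_arm", "payload": {"targets": [{"dx":0,"dy":0,"dz":1,"rx":0,"ry":0,"rz":0,"gripper":1},{"dx":0,"dy":0,"dz":2,"rx":0,"ry":0,"rz":0,"gripper":1},{"dx":0,"dy":0,"dz":2.5,"rx":0,"ry":0,"rz":0,"gripper":1},{"dx":0,"dy":0,"dz":3,"rx":0,"ry":0,"rz":0,"gripper":1},{"dx":0,"dy":0,"dz":3,"rx":0,"ry":0,"rz":0,"gripper":1},{"dx":0,"dy":0,"dz":3,"rx":0,"ry":0,"rz":0,"gripper":1},{"dx":0,"dy":0,"dz":3,"rx":0,"ry":0,"rz":0,"gripper":1},{"dx":0,"dy":0,"dz":3,"rx":0,"ry":0,"rz":0,"gripper":1}]}}

```text
t: 16.55
eef_pos: [0.6028, 0.0162, 0.0412]
ee_rot: [-3.141, -0.0, -1.448]
force: [-8.7, 0.5, 21.9]
width: 0.0678
gripper_force: 15.0
```

>>> {"api": "jog_arm", "payload": {"targets": [{"dx":0,"dy":0,"dz":-2,"rx":0,"ry":0,"rz":0,"gripper":0},{"dx":0,"dy":0,"dz":-2,"rx":0,"ry":0,"rz":0,"gripper":0},{"dx":0,"dy":0,"dz":-2,"rx":0,"ry":0,"rz":0,"gripper":0},{"dx":0,"dy":0,"dz":-2,"rx":0,"ry":0,"rz":0,"gripper":0},{"dx":0,"dy":0,"dz":-40,"rx":0,"ry":0,"rz":0,"gripper":0},{"dx":0,"dy":0,"dz":-80,"rx":0,"ry":0,"rz":0,"gripper":0},{"dx":-40,"dy":5,"dz":-85,"rx":0,"ry":0,"rz":0,"gripper":0},{"dx":-80,"dy":10,"dz":-85,"rx":0,"ry":0,"rz":0,"gripper":0}]}}

```text
t: 17.22
eef_pos: [0.585, 0.0944, 0.1266]
ee_rot: [-3.136, 0.001, -1.452]
force: [0.1, 1.0, -0.8]
width: 0.0874
gripper_force: 0.0
```

>>> {"api": "jog_arm", "payload": {"targets": [{"dx":-264,"dy":35,"dz":0,"rx":0,"ry":0,"rz":0.2,"gripper":0},{"dx":-264,"dy":35,"dz":0,"rx":0,"ry":0,"rz":0.2,"gripper":0},{"dx":-264,"dy":35,"dz":0,"rx":0,"ry":0,"rz":0.2,"gripper":0},{"dx":-264,"dy":35,"dz":0,"rx":0,"ry":0,"rz":0.2,"gripper":0},{"dx":-264,"dy":35,"dz":0,"rx":0,"ry":0,"rz":0.2,"gripper":0},{"dx":-264,"dy":35,"dz":0,"rx":0,"ry":0,"rz":0.2,"gripper":0},{"dx":-264,"dy":35,"dz":0,"rx":0,"ry":0,"rz":0.2,"gripper":0},{"dx":-264,"dy":35,"dz":0,"rx":0,"ry":0,"rz":0.2,"gripper":0}]}}

```text
t: 17.88
eef_pos: [0.5151, 0.3564, 0.123]
ee_rot: [-3.141, 0.0, -1.645]
force: [1.1, -0.9, -0.0]
width: 0.0876
gripper_force: 0.0
```

```bash
python3 - <<'E'
from h import *
from station import arm
f,W,m=wr(arm,516,320,46,39,55); p=W[m]; print(p.min(0),p.max(0))
f,W=tp(arm,l=(601,15,52),a=(516,351,46),b=(399,345,42))
s=arm.get_state(); print(s["eef_pos"],s["ee_rot"],s["q"])
go(s,516.6,351.5,32,-94.5)
E
```

```text
px 251 152 [  512.8   326.6   110.8    68.3    85.5    43.9    48.4 16718. ]
[0.47518923 0.27009407 0.04070936] [0.55060369 0.38368208 0.05028978]
l (237, 172) [603.5  16.  118.1  67.7 -84.4  52.2  56.5 954. ]
a (115, 203) [514.5 325.8 111.1  68.3  85.5  44.8  49.9 969. ]
b (116, 246) [ 398.6  345.1  142.8   57.7  -86.8   40.8   45.9 1143. ]
[0.51547538 0.35294839 0.12279135] [ 3.14088111e+00 -9.14109538e-04 -1.64693630e+00] [ 9.12384369e-01  3.81823341e-01 -2.61858918e-01 -1.14419914e-04
 -9.28268843e-01 -9.88456051e-01]
dx dy dz [ 1.3 -1.3 90.8] r [ 0.001 -0.001  0.002] rows 3.0
```

>>> {"api": "jog_arm", "payload": {"targets": [{"dx":1.5,"dy":0,"dz":40,"rx":0,"ry":0,"rz":0,"gripper":0},{"dx":1.5,"dy":0,"dz":75,"rx":0,"ry":0,"rz":0,"gripper":0},{"dx":1.5,"dy":0,"dz":91,"rx":0,"ry":0,"rz":0,"gripper":0},{"dx":1.5,"dy":0,"dz":91,"rx":0,"ry":0,"rz":0,"gripper":0},{"dx":1.5,"dy":0,"dz":91,"rx":0,"ry":0,"rz":0,"gripper":1},{"dx":1.5,"dy":0,"dz":91,"rx":0,"ry":0,"rz":0,"gripper":1},{"dx":1.5,"dy":0,"dz":91,"rx":0,"ry":0,"rz":0,"gripper":1},{"dx":1.5,"dy":0,"dz":91,"rx":0,"ry":0,"rz":0,"gripper":1}], "force": 25}}

```text
t: 18.65
eef_pos: [0.5166, 0.3512, 0.0343]
ee_rot: [-3.14, 0.002, -1.649]
force: [0.6, -1.1, 2.6]
width: 0.0675
gripper_force: 25.0
```

>>> {"api": "jog_arm", "payload": {"targets": [{"dx":0,"dy":0,"dz":0,"rx":0,"ry":0,"rz":0,"gripper":1},{"dx":0,"dy":0,"dz":0,"rx":0,"ry":0,"rz":0,"gripper":1},{"dx":0,"dy":0,"dz":0,"rx":0,"ry":0,"rz":0,"gripper":1},{"dx":0,"dy":0,"dz":-30,"rx":0,"ry":0,"rz":0,"gripper":1},{"dx":0,"dy":0,"dz":-75,"rx":0,"ry":0,"rz":0,"gripper":1},{"dx":0,"dy":0,"dz":-75,"rx":0,"ry":0,"rz":0,"gripper":1},{"dx":0,"dy":0,"dz":-75,"rx":0,"ry":0,"rz":0,"gripper":1},{"dx":0,"dy":0,"dz":-75,"rx":0,"ry":0,"rz":0,"gripper":1}]}}

```text
t: 19.32
eef_pos: [0.5155, 0.3505, 0.1075]
ee_rot: [3.141, 0.001, -1.649]
force: [-1.6, -0.3, -5.5]
width: 0.0679
gripper_force: 25.0
```

```bash
python3 - <<'E'
from h import *
from station import arm
f,W=tp(arm,l=(603,16,52),b=(399,345,42))
s=arm.get_state(); print(s["eef_pos"],s["ee_rot"],s["width"],s["force"],s["gripper_force"])
go(s,721.5,29.8,107,-83.2)
E
```

```text
l (237, 171) [602.9  15.7 119.   67.3 -83.   52.2  56.5 961. ]
b (116, 246) [ 398.6  345.6  146.1   57.9  -86.8   40.8   46.2 1139. ]
[0.51510203 0.34995866 0.10647756] [ 3.14008190e+00 -9.29914304e-04 -1.64939750e+00] 0.06782309094269648 [ 0.106778    0.25514737 -4.57834224] 24.99839086085558
dx dy dz [ 303.  -230.9   -0.6] r [ 0.002 -0.001 -0.197] rows 10.0
```

>>> {"api": "jog_arm", "payload": {"targets": [{"dx":303,"dy":-231,"dz":0,"rx":0,"ry":0,"rz":-0.197,"gripper":1},{"dx":303,"dy":-231,"dz":0,"rx":0,"ry":0,"rz":-0.197,"gripper":1},{"dx":303,"dy":-231,"dz":0,"rx":0,"ry":0,"rz":-0.197,"gripper":1},{"dx":303,"dy":-231,"dz":0,"rx":0,"ry":0,"rz":-0.197,"gripper":1},{"dx":303,"dy":-231,"dz":0,"rx":0,"ry":0,"rz":-0.197,"gripper":1},{"dx":303,"dy":-231,"dz":0,"rx":0,"ry":0,"rz":-0.197,"gripper":1},{"dx":303,"dy":-231,"dz":0,"rx":0,"ry":0,"rz":-0.197,"gripper":1},{"dx":303,"dy":-231,"dz":0,"rx":0,"ry":0,"rz":-0.197,"gripper":1}]}}

```text
t: 20.03
eef_pos: [0.6953, 0.0701, 0.1049]
ee_rot: [3.138, -0.0, -1.452]
force: [0.7, 0.8, -4.2]
width: 0.068
gripper_force: 25.0
```

```bash
python3 - <<'E'
from h import *
from station import arm
s=arm.get_state(); print(s["eef_pos"],s["ee_rot"],s["force"])
go(s,721.5,29.8,60,-83.2)
E
```

```text
[0.69531602 0.07007186 0.10493996] [ 3.13768821e+00 -4.80616729e-04 -1.45194590e+00] [ 0.66058341  0.80574557 -4.24615261]
dx dy dz [ 43.1 -21.4  44.9] r [ 0.004 -0.     0.   ] rows 2.0
```

>>> {"api": "jog_arm", "payload": {"targets": [{"dx":20,"dy":-10,"dz":0,"rx":0,"ry":0,"rz":0,"gripper":1},{"dx":41,"dy":-20,"dz":0,"rx":0,"ry":0,"rz":0,"gripper":1},{"dx":41,"dy":-20,"dz":15,"rx":0,"ry":0,"rz":0,"gripper":1},{"dx":41,"dy":-20,"dz":30,"rx":0,"ry":0,"rz":0,"gripper":1},{"dx":41,"dy":-20,"dz":45,"rx":0,"ry":0,"rz":0,"gripper":1},{"dx":41,"dy":-20,"dz":55,"rx":0,"ry":0,"rz":0,"gripper":1},{"dx":41,"dy":-20,"dz":55,"rx":0,"ry":0,"rz":0,"gripper":1},{"dx":41,"dy":-20,"dz":55,"rx":0,"ry":0,"rz":0,"gripper":1}]}}

```text
t: 20.7
eef_pos: [0.7196, 0.0337, 0.0508]
ee_rot: [3.138, -0.001, -1.452]
force: [1.2, 0.5, -3.8]
width: 0.0679
gripper_force: 25.0
```

>>> {"api": "jog_arm", "payload": {"targets": [{"dx":0,"dy":0,"dz":2,"rx":0,"ry":0,"rz":0,"gripper":1},{"dx":0,"dy":0,"dz":4,"rx":0,"ry":0,"rz":0,"gripper":1},{"dx":0,"dy":0,"dz":6,"rx":0,"ry":0,"rz":0,"gripper":1},{"dx":0,"dy":0,"dz":7,"rx":0,"ry":0,"rz":0,"gripper":1},{"dx":0,"dy":0,"dz":8,"rx":0,"ry":0,"rz":0,"gripper":1},{"dx":0,"dy":0,"dz":9,"rx":0,"ry":0,"rz":0,"gripper":1},{"dx":0,"dy":0,"dz":9,"rx":0,"ry":0,"rz":0,"gripper":1},{"dx":0,"dy":0,"dz":9,"rx":0,"ry":0,"rz":0,"gripper":1}]}}

```text
t: 21.37
eef_pos: [0.7205, 0.0339, 0.0436]
ee_rot: [3.142, -0.0, -1.452]
force: [0.3, -0.2, -4.2]
width: 0.0677
gripper_force: 25.0
```

>>> {"api": "jog_arm", "payload": {"targets": [{"dx":0,"dy":0,"dz":1,"rx":0,"ry":0,"rz":0,"gripper":1},{"dx":0,"dy":0,"dz":2,"rx":0,"ry":0,"rz":0,"gripper":1},{"dx":0,"dy":0,"dz":3,"rx":0,"ry":0,"rz":0,"gripper":1},{"dx":0,"dy":0,"dz":4,"rx":0,"ry":0,"rz":0,"gripper":1},{"dx":0,"dy":0,"dz":4,"rx":0,"ry":0,"rz":0,"gripper":1},{"dx":0,"dy":0,"dz":4,"rx":0,"ry":0,"rz":0,"gripper":1},{"dx":0,"dy":0,"dz":4,"rx":0,"ry":0,"rz":0,"gripper":1},{"dx":0,"dy":0,"dz":4,"rx":0,"ry":0,"rz":0,"gripper":1}]}}

```text
t: 22.03
eef_pos: [0.7206, 0.0339, 0.0404]
ee_rot: [-3.141, -0.0, -1.452]
force: [-4.3, 0.1, 7.1]
width: 0.0676
gripper_force: 25.0
```

>>> {"api": "jog_arm", "payload": {"targets": [{"dx":0,"dy":0,"dz":0,"rx":0,"ry":0,"rz":0,"gripper":0.1},{"dx":0,"dy":0,"dz":0,"rx":0,"ry":0,"rz":0,"gripper":0.1},{"dx":0,"dy":0,"dz":0,"rx":0,"ry":0,"rz":0,"gripper":0.1},{"dx":0,"dy":0,"dz":0,"rx":0,"ry":0,"rz":0,"gripper":0.1},{"dx":0,"dy":0,"dz":-35,"rx":0,"ry":0,"rz":0,"gripper":0.1},{"dx":0,"dy":0,"dz":-50,"rx":0,"ry":0,"rz":0,"gripper":0.1},{"dx":0,"dy":0,"dz":-50,"rx":0,"ry":0,"rz":0,"gripper":1},{"dx":0,"dy":0,"dz":-50,"rx":0,"ry":0,"rz":0,"gripper":1}]}}

```text
t: 22.7
eef_pos: [0.7214, 0.0342, 0.0909]
ee_rot: [-3.139, 0.0, -1.452]
force: [-0.4, -0.1, -0.1]
width: 0.0704
gripper_force: 0.0
```

>>> {"api": "jog_arm", "payload": {"targets": [{"dx":0,"dy":0,"dz":0,"rx":0,"ry":0,"rz":0,"gripper":1},{"dx":0,"dy":0,"dz":0,"rx":0,"ry":0,"rz":0,"gripper":1},{"dx":0,"dy":0,"dz":0,"rx":0,"ry":0,"rz":0,"gripper":1},{"dx":0,"dy":0,"dz":0,"rx":0,"ry":0,"rz":0,"gripper":1},{"dx":0,"dy":0,"dz":0,"rx":0,"ry":0,"rz":0,"gripper":1},{"dx":0,"dy":0,"dz":0,"rx":0,"ry":0,"rz":0,"gripper":1},{"dx":0,"dy":0,"dz":0,"rx":0,"ry":0,"rz":0,"gripper":1},{"dx":0,"dy":0,"dz":0,"rx":0,"ry":0,"rz":0,"gripper":1}]}}

```text
t: 23.37
eef_pos: [0.7206, 0.0339, 0.0895]
ee_rot: [3.142, -0.0, -1.452]
force: [0.1, 0.2, 0.5]
width: 0.0177
gripper_force: 0.0
```

```bash
python3 - <<'E'
from h import *
from station import arm
f,W,m=wr(arm,726,-20,52,46,62)
f,W=tp(arm,l=(603,16,52),a=(720,33,52))
s=arm.get_state(); print(s["eef_pos"],s["ee_rot"],s["width"],s["force"])
E
```

```text
px 258 129 [ 7.2390e+02 -1.4000e+00  8.8800e+01  6.8300e+01 -8.3000e+01  4.9900e+01
  5.4400e+01  1.7908e+04]
l (237, 171) [603.   15.7 118.   67.2 -82.7  52.2  56.3 956. ]
a (231, 131) 0
[0.72053504 0.03392604 0.08955867] [-3.14156363e+00 -9.06545395e-06 -1.45177463e+00] 0.00969967333023257 [-0.27583653  0.41036269  0.0483318 ]
```

>>> {"api": "jog_arm", "payload": {"targets": [{"dx":0,"dy":0,"dz":6,"rx":0,"ry":0,"rz":0,"gripper":1},{"dx":0,"dy":0,"dz":12,"rx":0,"ry":0,"rz":0,"gripper":1},{"dx":0,"dy":0,"dz":15,"rx":0,"ry":0,"rz":0,"gripper":1},{"dx":0,"dy":0,"dz":17,"rx":0,"ry":0,"rz":0,"gripper":1},{"dx":0,"dy":0,"dz":18,"rx":0,"ry":0,"rz":0,"gripper":1},{"dx":0,"dy":0,"dz":19,"rx":0,"ry":0,"rz":0,"gripper":1},{"dx":0,"dy":0,"dz":19,"rx":0,"ry":0,"rz":0,"gripper":1},{"dx":0,"dy":0,"dz":19,"rx":0,"ry":0,"rz":0,"gripper":1}]}}

```text
t: 24.13
eef_pos: [0.7199, 0.0338, 0.0723]
ee_rot: [3.141, -0.0, -1.451]
force: [-7.8, 0.3, 13.9]
width: 0.0007
gripper_force: 7.2
```

>>> {"api": "jog_arm", "payload": {"targets": [{"dx":0,"dy":0,"dz":-20,"rx":0,"ry":0,"rz":0,"gripper":1},{"dx":0,"dy":0,"dz":-50,"rx":0,"ry":0,"rz":0,"gripper":0},{"dx":-173,"dy":141,"dz":-50,"rx":0,"ry":0,"rz":0.063,"gripper":0},{"dx":-173,"dy":141,"dz":-50,"rx":0,"ry":0,"rz":0.063,"gripper":0},{"dx":-173,"dy":141,"dz":-50,"rx":0,"ry":0,"rz":0.063,"gripper":0},{"dx":-173,"dy":141,"dz":-50,"rx":0,"ry":0,"rz":0.063,"gripper":0},{"dx":-173,"dy":141,"dz":-50,"rx":0,"ry":0,"rz":0.063,"gripper":0},{"dx":-173,"dy":141,"dz":-50,"rx":0,"ry":0,"rz":0.063,"gripper":0}]}}

```text
t: 24.8
eef_pos: [0.5567, 0.1913, 0.1206]
ee_rot: [3.141, 0.0, -1.513]
force: [-1.1, -0.8, -0.0]
width: 0.0416
gripper_force: 0.0
```

```bash
python3 - <<'E'
from h import *
from station import arm
s=arm.get_state(); print(s["eef_pos"],s["ee_rot"],s["force"])
f,W=tp(arm,l=(603,16,52),a=(720,33,52),b=(399,345,42))
go(s,398.6,345.3,115,-86.8)
E
```

```text
[0.5566665  0.19132724 0.12056086] [ 3.14095816e+00  4.79110226e-04 -1.51293372e+00] [-1.08568935 -0.7526162  -0.02179356]
l (237, 171) [602.4  15.9 118.8  67.4 -83.2  52.2  56.  958. ]
a (231, 131) [ 720.9   35.9  164.7   69.7  -83.3   51.    56.  1379. ]
b (116, 246) [ 398.7  344.3  144.3   57.9  -86.8   40.7   46.2 1136. ]
dx dy dz [-162.9  148.9    5.7] r [0.001 0.    0.002] rows 6.0
```

>>> {"api": "jog_arm", "payload": {"targets": [{"dx":-162,"dy":148,"dz":5,"rx":0,"ry":0,"rz":0,"gripper":0},{"dx":-162,"dy":148,"dz":5,"rx":0,"ry":0,"rz":0,"gripper":0},{"dx":-162,"dy":148,"dz":5,"rx":0,"ry":0,"rz":0,"gripper":0},{"dx":-162,"dy":148,"dz":5,"rx":0,"ry":0,"rz":0,"gripper":0},{"dx":-162,"dy":148,"dz":5,"rx":0,"ry":0,"rz":0,"gripper":0},{"dx":-162,"dy":148,"dz":5,"rx":0,"ry":0,"rz":0,"gripper":0},{"dx":-162,"dy":148,"dz":5,"rx":0,"ry":0,"rz":0,"gripper":0},{"dx":-162,"dy":148,"dz":5,"rx":0,"ry":0,"rz":0,"gripper":0}]}}

```text
t: 25.52
eef_pos: [0.4027, 0.3429, 0.1155]
ee_rot: [3.142, -0.0, -1.513]
force: [0.5, 0.3, -0.2]
width: 0.0874
gripper_force: 0.0
```

```bash
cat >> h.py <<'E'
def end(r,L,sg=1):
    """centre from the visible part of a rectangle of true length L, far end being the lower-y one"""
    a=np.radians(r[4]); d=np.array([np.cos(a),np.sin(a)]); d=d if d[1]<0 else -d
    return np.array(r[:2])+d*(r[2]/2-L/2)
E
python3 - <<'E'
from h import *
from station import arm
f,W,m=wr(arm,398,315,42,36,52); print(end(rect(W,m),140))
s=arm.get_state(); print(s["eef_pos"],s["ee_rot"],s["width"])
go(s,398.3,345,31.5,-86.8)
E
```

```text
px 266 166 [  398.3   320.7    92.1    58.2   -86.7    39.9    44.4 11882. ]
[396.92134155 344.61028651]
[0.40322431 0.3423503  0.11547013] [ 3.14153178e+00 -2.17203657e-04 -1.51404237e+00] 0.08784341379775398
dx dy dz [-2.9  4.8 84. ] r [ 0.    -0.     0.001] rows 3.0
```

>>> {"api": "jog_arm", "payload": {"targets": [{"dx":-2.7,"dy":5,"dz":40,"rx":0,"ry":0,"rz":0,"gripper":0},{"dx":-2.7,"dy":5,"dz":70,"rx":0,"ry":0,"rz":0,"gripper":0},{"dx":-2.7,"dy":5,"dz":84,"rx":0,"ry":0,"rz":0,"gripper":0},{"dx":-2.7,"dy":5,"dz":84,"rx":0,"ry":0,"rz":0,"gripper":0},{"dx":-2.7,"dy":5,"dz":84,"rx":0,"ry":0,"rz":0,"gripper":1},{"dx":-2.7,"dy":5,"dz":84,"rx":0,"ry":0,"rz":0,"gripper":1},{"dx":-2.7,"dy":5,"dz":84,"rx":0,"ry":0,"rz":0,"gripper":1},{"dx":-2.7,"dy":5,"dz":84,"rx":0,"ry":0,"rz":0,"gripper":1}]}}

```text
t: 26.23
eef_pos: [0.3987, 0.3454, 0.0328]
ee_rot: [-3.14, 0.002, -1.515]
force: [-0.6, 0.3, -0.4]
width: 0.0664
gripper_force: 0.0
```

>>> {"api": "jog_arm", "payload": {"targets": [{"dx":0,"dy":0,"dz":0,"rx":0,"ry":0,"rz":0,"gripper":1},{"dx":0,"dy":0,"dz":0,"rx":0,"ry":0,"rz":0,"gripper":1},{"dx":0,"dy":0,"dz":0,"rx":0,"ry":0,"rz":0,"gripper":1},{"dx":0,"dy":0,"dz":0,"rx":0,"ry":0,"rz":0,"gripper":1},{"dx":0,"dy":0,"dz":-30,"rx":0,"ry":0,"rz":0,"gripper":1},{"dx":0,"dy":0,"dz":-70,"rx":0,"ry":0,"rz":0,"gripper":1},{"dx":0,"dy":0,"dz":-100,"rx":0,"ry":0,"rz":0,"gripper":1},{"dx":0,"dy":0,"dz":-100,"rx":0,"ry":0,"rz":0,"gripper":1}]}}

```text
t: 26.9
eef_pos: [0.4, 0.3477, 0.1378]
ee_rot: [-3.135, 0.007, -1.513]
force: [0.8, 2.0, -2.2]
width: 0.0578
gripper_force: 25.0
```

```bash
python3 - <<'E'
from h import *
from station import arm
f,W=tp(arm,l=(603,16,52),a=(720,33,52))
s=arm.get_state(); print(s["eef_pos"],s["ee_rot"],s["width"],s["force"],s["gripper_force"])
go(s,720.5,33.9,130,-83.2)
E
```

```text
l (237, 171) [603.2  15.9 119.   66.9 -83.8  52.1  56.5 961. ]
a (231, 131) [ 721.    36.1  165.    70.1  -83.4   51.    56.5 1370. ]
[0.39897744 0.34662567 0.1348396 ] [-3.13779853  0.00566758 -1.51423958] 0.05756606740582906 [-1.08649841  0.83548265 -3.48554869] 24.999075047671795
dx dy dz [ 330.4 -303.3    4.1] r [-0.004  0.006 -0.062] rows 11.0
```

>>> {"api": "jog_arm", "payload": {"targets": [{"dx":330,"dy":-303,"dz":0,"rx":0,"ry":0,"rz":-0.062,"gripper":1},{"dx":330,"dy":-303,"dz":0,"rx":0,"ry":0,"rz":-0.062,"gripper":1},{"dx":330,"dy":-303,"dz":0,"rx":0,"ry":0,"rz":-0.062,"gripper":1},{"dx":330,"dy":-303,"dz":0,"rx":0,"ry":0,"rz":-0.062,"gripper":1},{"dx":330,"dy":-303,"dz":0,"rx":0,"ry":0,"rz":-0.062,"gripper":1},{"dx":330,"dy":-303,"dz":0,"rx":0,"ry":0,"rz":-0.062,"gripper":1},{"dx":330,"dy":-303,"dz":0,"rx":0,"ry":0,"rz":-0.062,"gripper":1},{"dx":330,"dy":-303,"dz":0,"rx":0,"ry":0,"rz":-0.062,"gripper":1}]}}

```text
t: 27.62
eef_pos: [0.637, 0.1104, 0.1295]
ee_rot: [3.139, -0.0, -1.453]
force: [0.6, 1.7, -2.7]
width: 0.058
gripper_force: 25.0
```

```bash
python3 - <<'E'
from h import *
from station import arm
s=arm.get_state(); print(s["eef_pos"],s["ee_rot"],s["force"])
go(s,720.3,34.3,118,-83.1)
E
```

```text
[0.63696297 0.11037177 0.1295114 ] [ 3.13877490e+00 -3.12804900e-04 -1.45294683e+00] [ 0.56534356  1.68608942 -2.73296839]
dx dy dz [ 85.3 -73.8  11.3] r [ 0.003 -0.    -0.003] rows 3.0
```

>>> {"api": "jog_arm", "payload": {"targets": [{"dx":83,"dy":-72,"dz":0,"rx":0,"ry":0,"rz":-0.003,"gripper":1},{"dx":83,"dy":-72,"dz":0,"rx":0,"ry":0,"rz":-0.003,"gripper":1},{"dx":83,"dy":-72,"dz":0,"rx":0,"ry":0,"rz":-0.003,"gripper":1},{"dx":83,"dy":-72,"dz":10,"rx":0,"ry":0,"rz":-0.003,"gripper":1},{"dx":83,"dy":-72,"dz":20,"rx":0,"ry":0,"rz":-0.003,"gripper":1},{"dx":83,"dy":-72,"dz":20,"rx":0,"ry":0,"rz":-0.003,"gripper":1},{"dx":83,"dy":-72,"dz":20,"rx":0,"ry":0,"rz":-0.003,"gripper":1},{"dx":83,"dy":-72,"dz":20,"rx":0,"ry":0,"rz":-0.003,"gripper":1}]}}

```text
t: 28.28
eef_pos: [0.7174, 0.0393, 0.1113]
ee_rot: [3.141, -0.0, -1.448]
force: [0.0, -0.5, -1.3]
width: 0.0579
gripper_force: 25.0
```

```bash
python3 - <<'E'
from h import *
from station import arm
f=arm.grab_frame("wrist"); cv2.imwrite("pics/w5.png",f["frame"][:,:,::-1])
s=arm.get_state(); print(s["eef_pos"],s["ee_rot"],s["force"])
go(s,720.3,34.3,92,-83.1)
W=cloud(f)
for lo,hi in((.044,.06),(.1,.13)):
    m=((W[...,2]>lo)&(W[...,2]<hi)); n,l,st,_=cv2.connectedComponentsWithStats(m.astype(np.uint8)); k=1+st[1:,4].argmax(); print(rect(W,l==k))
E
```

```text
[0.71783427 0.03939272 0.1119712 ] [-3.14123793e+00  2.53730888e-07 -1.44828886e+00] [ 0.28341807  0.63529408 -2.13681816]
dx dy dz [ 5.4 -1.8 20. ] r [-0.     0.     0.002] rows 1.0
[ 6.0620e+02 -1.0000e+01  6.6900e+01  6.4900e+01  6.9000e+00  5.1600e+01
  5.3700e+01  1.1039e+04]
[7.2160e+02 5.0000e-01 9.1200e+01 6.3200e+01 6.7000e+00 1.1870e+02
 1.2320e+02 2.1852e+04]
```

View pics/w5.png

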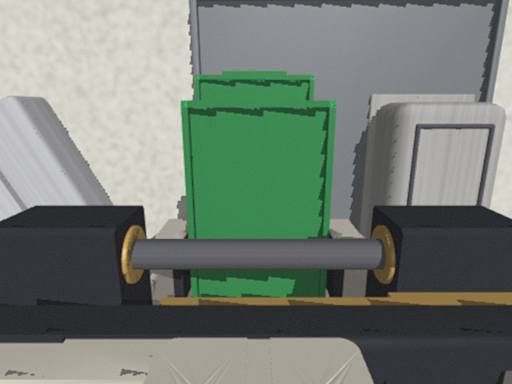

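The wrist view shows box_b held over box_a. Its lid spans (183–333, 100), and box_a's end shows behind it at (197–312, 78). They are parallel and centred, so I'll correct and lower.

>>> {"api": "jog_arm", "payload": {"targets": [{"dx":5.4,"dy":-1.8,"dz":0,"rx":0,"ry":0,"rz":0.002,"gripper":1},{"dx":5.4,"dy":-1.8,"dz":8,"rx":0,"ry":0,"rz":0.002,"gripper":1},{"dx":5.4,"dy":-1.8,"dz":16,"rx":0,"ry":0,"rz":0.002,"gripper":1},{"dx":5.4,"dy":-1.8,"dz":20,"rx":0,"ry":0,"rz":0.002,"gripper":1},{"dx":5.4,"dy":-1.8,"dz":20,"rx":0,"ry":0,"rz":0.002,"gripper":1},{"dx":5.4,"dy":-1.8,"dz":20,"rx":0,"ry":0,"rz":0.002,"gripper":1},{"dx":5.4,"dy":-1.8,"dz":20,"rx":0,"ry":0,"rz":0.002,"gripper":1},{"dx":5.4,"dy":-1.8,"dz":20,"rx":0,"ry":0,"rz":0.002,"gripper":1}]}}

```text
t: 29.0
eef_pos: [0.7208, 0.0333, 0.0918]
ee_rot: [-3.141, -0.0, -1.452]
force: [-0.8, -0.4, -2.4]
width: 0.0579
gripper_force: 25.0
```

>>> {"api": "jog_arm", "payload": {"targets": [{"dx":-0.7,"dy":0,"dz":2,"rx":0,"ry":0,"rz":0,"gripper":1},{"dx":-0.7,"dy":0,"dz":4,"rx":0,"ry":0,"rz":0,"gripper":1},{"dx":-0.7,"dy":0,"dz":6,"rx":0,"ry":0,"rz":0,"gripper":1},{"dx":-0.7,"dy":0,"dz":7,"rx":0,"ry":0,"rz":0,"gripper":1},{"dx":-0.7,"dy":0,"dz":8,"rx":0,"ry":0,"rz":0,"gripper":1},{"dx":-0.7,"dy":0,"dz":9,"rx":0,"ry":0,"rz":0,"gripper":1},{"dx":-0.7,"dy":0,"dz":9.5,"rx":0,"ry":0,"rz":0,"gripper":1},{"dx":-0.7,"dy":0,"dz":9.5,"rx":0,"ry":0,"rz":0,"gripper":1}]}}

```text
t: 29.67
eef_pos: [0.7205, 0.0339, 0.0826]
ee_rot: [-3.141, -0.0, -1.452]
force: [-1.9, 0.2, 3.1]
width: 0.058
gripper_force: 25.0
```

>>> {"api": "jog_arm", "payload": {"targets": [{"dx":0,"dy":0,"dz":0.5,"rx":0,"ry":0,"rz":0,"gripper":0.2},{"dx":0,"dy":0,"dz":0.5,"rx":0,"ry":0,"rz":0,"gripper":0.2},{"dx":0,"dy":0,"dz":0.5,"rx":0,"ry":0,"rz":0,"gripper":0.2},{"dx":0,"dy":0,"dz":0.5,"rx":0,"ry":0,"rz":0,"gripper":0.2},{"dx":0,"dy":0,"dz":-35,"rx":0,"ry":0,"rz":0,"gripper":0.2},{"dx":0,"dy":0,"dz":-50,"rx":0,"ry":0,"rz":0,"gripper":0.2},{"dx":0,"dy":0,"dz":-50,"rx":0,"ry":0,"rz":0,"gripper":1},{"dx":0,"dy":0,"dz":-50,"rx":0,"ry":0,"rz":0,"gripper":1}]}}

```text
t: 30.33
eef_pos: [0.7212, 0.0341, 0.1336]
ee_rot: [-3.139, 0.0, -1.452]
force: [0.6, 0.4, -1.1]
width: 0.0616
gripper_force: 0.0
```

>>> {"api": "jog_arm", "payload": {"targets": [{"dx":0,"dy":0,"dz":0,"rx":0,"ry":0,"rz":0,"gripper":1},{"dx":0,"dy":0,"dz":0,"rx":0,"ry":0,"rz":0,"gripper":1},{"dx":0,"dy":0,"dz":0,"rx":0,"ry":0,"rz":0,"gripper":1},{"dx":0,"dy":0,"dz":0,"rx":0,"ry":0,"rz":0,"gripper":1},{"dx":0,"dy":0,"dz":0,"rx":0,"ry":0,"rz":0,"gripper":1},{"dx":0,"dy":0,"dz":0,"rx":0,"ry":0,"rz":0,"gripper":1},{"dx":0,"dy":0,"dz":0,"rx":0,"ry":0,"rz":0,"gripper":1},{"dx":0,"dy":0,"dz":0,"rx":0,"ry":0,"rz":0,"gripper":1}]}}

```text
t: 31.0
eef_pos: [0.7205, 0.0339, 0.132]
ee_rot: [3.142, -0.0, -1.452]
force: [-0.7, -0.0, -0.2]
width: 0.009
gripper_force: 0.0
```

```bash
python3 - <<'E'
from h import *
from station import arm
f,W,m=wr(arm,726,-20,92,86,102); r=rect(W,m);print(end(r,140))
s=arm.get_state(); print(s["eef_pos"],s["ee_rot"],s["width"],s["force"])
E
```

```text
px 258 128 [ 7.2330e+02  3.7000e+00  7.9900e+01  5.8200e+01 -8.3200e+01  8.9900e+01
  9.4400e+01  1.2497e+04]
[719.74196075  33.53861352]
[0.72045013 0.03388112 0.13199717] [ 3.14147107e+00 -3.66770138e-05 -1.45186380e+00] 0.005158457075253827 [-0.00304104 -0.04072472 -0.53567649]
```

Box_b lies at (719.7, 33.5) with its panel at 89.9 mm, so it is inside the rim. Now to press it.

>>> {"api": "jog_arm", "payload": {"targets": [{"dx":0,"dy":0,"dz":8,"rx":0,"ry":0,"rz":0,"gripper":1},{"dx":0,"dy":0,"dz":14,"rx":0,"ry":0,"rz":0,"gripper":1},{"dx":0,"dy":0,"dz":17,"rx":0,"ry":0,"rz":0,"gripper":1},{"dx":0,"dy":0,"dz":19,"rx":0,"ry":0,"rz":0,"gripper":1},{"dx":0,"dy":0,"dz":20.5,"rx":0,"ry":0,"rz":0,"gripper":1},{"dx":0,"dy":0,"dz":21.3,"rx":0,"ry":0,"rz":0,"gripper":1},{"dx":0,"dy":0,"dz":21.3,"rx":0,"ry":0,"rz":0,"gripper":1},{"dx":0,"dy":0,"dz":21.3,"rx":0,"ry":0,"rz":0,"gripper":1}]}}

```text
t: 31.72
eef_pos: [0.7199, 0.0338, 0.1124]
ee_rot: [3.141, -0.0, -1.451]
force: [-7.9, 0.7, 12.0]
width: 0.0005
gripper_force: 6.0
```

>>> {"api": "jog_arm", "payload": {"targets": [{"dx":0,"dy":0,"dz":-30,"rx":0,"ry":0,"rz":0,"gripper":1},{"dx":0,"dy":0,"dz":-70,"rx":0,"ry":0,"rz":0,"gripper":0},{"dx":175,"dy":117,"dz":-70,"rx":0,"ry":0,"rz":0.1,"gripper":0},{"dx":175,"dy":117,"dz":-70,"rx":0,"ry":0,"rz":0.1,"gripper":0},{"dx":175,"dy":117,"dz":-70,"rx":0,"ry":0,"rz":0.1,"gripper":0},{"dx":175,"dy":117,"dz":-70,"rx":0,"ry":0,"rz":0.1,"gripper":0},{"dx":175,"dy":117,"dz":-70,"rx":0,"ry":0,"rz":0.1,"gripper":0},{"dx":175,"dy":117,"dz":-70,"rx":0,"ry":0,"rz":0.1,"gripper":0}]}}

```text
t: 32.38
eef_pos: [0.6216, -0.1586, 0.1809]
ee_rot: [3.14, -0.0, -1.556]
force: [0.0, 1.1, -0.3]
width: 0.0414
gripper_force: 0.0
```

```bash
python3 - <<'E'
from h import *
from station import arm
W0=cloud(dict(np.load("scene0.npz"))); W1=cloud(dict(np.load("top0.npz")))
for W in(W0,W1):
    m=(W[...,2]>.06)&(abs(W[...,0]-.7)<.15)&(abs(W[...,1]+.3)<.1); p=W[m]; print("mug",p.min(0),p.max(0))
    m=(W[...,2]>.06)&(abs(W[...,0]-.53)<.11)&(abs(W[...,1]+.34)<.06); print(m.sum())
f,W=tp(arm,l=(603,16,52),b=(720,33,92),d=(529,-341,34))
s=arm.get_state(); print(s["eef_pos"],s["ee_rot"])
go(s,529,-341.3,130,-89)
E
```

```text
mug [ 0.61813183 -0.33172811  0.06001955] [ 0.72743587 -0.25205855  0.09562902]
0
mug [ 0.61699042 -0.33029245  0.06024358] [ 0.72578664 -0.251662    0.09740817]
0
l (237, 171) 0
b (230, 126) 0
d (364, 197) [ 529.1 -341.4  104.9   38.5  -88.7   32.9   38.3  502. ]
[ 0.62307531 -0.15705494  0.18101094] [ 3.14133619e+00 -1.14685593e-04 -1.55579087e+00]
dx dy dz [182.8  96.8  51.1] r [ 0.    -0.    -0.002] rows 6.0
```

```bash
python3 - <<'E'
from h import *
for n in("scene0","top0"):
    W=cloud(dict(np.load(n+".npz")))
    m=(W[...,2]>.015)&(W[...,0]>.58)&(W[...,0]<.645)&(abs(W[...,1]+.3)<.075); p=W[m]; print(p.min(0),p.max(0),len(p))
    q=p[p[:,1]<-.298]; print(len(q), q.min(0) if len(q) else '', q.max(0) if len(q) else '')
E
```

```text
[ 0.61734845 -0.27981115  0.02424002] [ 0.64273128 -0.26412993  0.08281639] 52
0  
[ 0.61508433 -0.27976237  0.0221641 ] [ 0.64453702 -0.26384642  0.08287122] 68
0
```

>>> {"api": "jog_arm", "payload": {"targets": [{"dx":181,"dy":96,"dz":0,"rx":0,"ry":0,"rz":0,"gripper":0},{"dx":181,"dy":96,"dz":0,"rx":0,"ry":0,"rz":0,"gripper":0},{"dx":181,"dy":96,"dz":0,"rx":0,"ry":0,"rz":0,"gripper":0},{"dx":181,"dy":96,"dz":0,"rx":0,"ry":0,"rz":0,"gripper":0},{"dx":181,"dy":96,"dz":0,"rx":0,"ry":0,"rz":0,"gripper":0},{"dx":181,"dy":96,"dz":20,"rx":0,"ry":0,"rz":0,"gripper":0},{"dx":181,"dy":96,"dz":40,"rx":0,"ry":0,"rz":0,"gripper":0.2},{"dx":181,"dy":96,"dz":40,"rx":0,"ry":0,"rz":0,"gripper":0.2}]}}

```text
t: 33.1
eef_pos: [0.5304, -0.336, 0.1368]
ee_rot: [3.136, 0.003, -1.554]
force: [-0.4, 0.9, -1.1]
width: 0.0791
gripper_force: 0.0
```

```bash
python3 - <<'E'
from h import *
from station import arm
f,W,m=wr(arm,529,-365,34,27,42); print(end(rect(W,m),100))
f,W=tp(arm,l=(603,16,52),b=(720,33,92),d=(529,-341,34))
s=arm.get_state(); print(s["eef_pos"],s["ee_rot"],s["width"])
go(s,529,-346,35,-89)
E
```

```text
px 259 157 [ 527.2 -346.4   94.4   38.1  -88.7   32.    36.6 6035. ]
[ 527.13647547 -343.60072069]
l (237, 171) [602.7  15.9 118.   67.5 -83.2  52.3  56.2 950. ]
b (230, 126) [ 721.    35.2  144.5   60.2  -82.7   91.    96.7 1130. ]
d (364, 197) 0
[ 0.53260744 -0.33618697  0.14031625] [ 3.13979737e+00  2.26071555e-04 -1.55113763e+00] 0.07254281782358118
dx dy dz [  9.8   3.6 105.3] r [0.002 0.    0.002] rows 3.0
```

>>> {"api": "jog_arm", "payload": {"targets": [{"dx":7,"dy":4,"dz":40,"rx":0,"ry":0,"rz":0,"gripper":0.2},{"dx":7,"dy":4,"dz":75,"rx":0,"ry":0,"rz":0,"gripper":0.2},{"dx":7,"dy":4,"dz":95,"rx":0,"ry":0,"rz":0,"gripper":0.2},{"dx":7,"dy":4,"dz":106,"rx":0,"ry":0,"rz":0,"gripper":0.2},{"dx":7,"dy":4,"dz":106,"rx":0,"ry":0,"rz":0,"gripper":0.2},{"dx":7,"dy":4,"dz":106,"rx":0,"ry":0,"rz":0,"gripper":1},{"dx":7,"dy":4,"dz":106,"rx":0,"ry":0,"rz":0,"gripper":1},{"dx":7,"dy":4,"dz":106,"rx":0,"ry":0,"rz":0,"gripper":1}], "force": 20}}

```text
t: 33.87
eef_pos: [0.5302, -0.3439, 0.0369]
ee_rot: [-3.138, -0.001, -1.551]
force: [-0.4, -0.3, -0.7]
width: 0.0552
gripper_force: 0.0
```

>>> {"api": "jog_arm", "payload": {"targets": [{"dx":0,"dy":0,"dz":0,"rx":0,"ry":0,"rz":0,"gripper":1},{"dx":0,"dy":0,"dz":0,"rx":0,"ry":0,"rz":0,"gripper":1},{"dx":0,"dy":0,"dz":0,"rx":0,"ry":0,"rz":0,"gripper":1},{"dx":0,"dy":0,"dz":0,"rx":0,"ry":0,"rz":0,"gripper":1},{"dx":0,"dy":0,"dz":0,"rx":0,"ry":0,"rz":0,"gripper":1},{"dx":0,"dy":0,"dz":0,"rx":0,"ry":0,"rz":0,"gripper":1},{"dx":0,"dy":0,"dz":0,"rx":0,"ry":0,"rz":0,"gripper":1},{"dx":0,"dy":0,"dz":0,"rx":0,"ry":0,"rz":0,"gripper":1}]}}

```text
t: 34.53
eef_pos: [0.5289, -0.3437, 0.0356]
ee_rot: [-3.141, -0.0, -1.552]
force: [-2.2, 1.3, 6.9]
width: 0.0377
gripper_force: 20.0
```

>>> {"api": "jog_arm", "payload": {"targets": [{"dx":0,"dy":0,"dz":-40,"rx":0,"ry":0,"rz":0,"gripper":1},{"dx":0,"dy":0,"dz":-80,"rx":0,"ry":0,"rz":0,"gripper":1},{"dx":0,"dy":0,"dz":-120,"rx":0,"ry":0,"rz":0,"gripper":1},{"dx":0,"dy":0,"dz":-150,"rx":0,"ry":0,"rz":0,"gripper":1},{"dx":0,"dy":0,"dz":-150,"rx":0,"ry":0,"rz":0,"gripper":1},{"dx":0,"dy":0,"dz":-150,"rx":0,"ry":0,"rz":0,"gripper":1},{"dx":0,"dy":0,"dz":-150,"rx":0,"ry":0,"rz":0,"gripper":1},{"dx":0,"dy":0,"dz":-150,"rx":0,"ry":0,"rz":0,"gripper":1}]}}

```text
t: 35.2
eef_pos: [0.5276, -0.3431, 0.1829]
ee_rot: [3.139, 0.001, -1.552]
force: [-0.2, 1.0, -1.2]
width: 0.0379
gripper_force: 20.0
```

```bash
python3 - <<'E'
from h import *
from station import arm
s=arm.get_state(); print(s["eef_pos"],s["ee_rot"],s["width"],s["force"],s["gripper_force"])
f,W=tp(arm,l=(603,16,52),b=(720,33,92))
go(s,720.2,33.9,180,-83.2)
E
```

```text
[ 0.5276209  -0.34314853  0.18286043] [ 3.13878780e+00  1.42056697e-03 -1.55218365e+00] 0.03791523106523001 [-0.20476281  1.00037289 -1.2084228 ] 19.99902281910181
l (237, 171) [602.7  16.2 118.3  66.5 -82.6  52.1  56.  960. ]
b (230, 126) [ 721.    35.2  144.3   59.6  -83.1   91.1   96.2 1122. ]
dx dy dz [-373.4 -199.6    2.8] r [ 0.003  0.002 -0.1  ] rows 11.0
```

>>> {"api": "jog_arm", "payload": {"targets": [{"dx":-373,"dy":-200,"dz":0,"rx":0,"ry":0,"rz":-0.1,"gripper":1},{"dx":-373,"dy":-200,"dz":0,"rx":0,"ry":0,"rz":-0.1,"gripper":1},{"dx":-373,"dy":-200,"dz":0,"rx":0,"ry":0,"rz":-0.1,"gripper":1},{"dx":-373,"dy":-200,"dz":0,"rx":0,"ry":0,"rz":-0.1,"gripper":1},{"dx":-373,"dy":-200,"dz":0,"rx":0,"ry":0,"rz":-0.1,"gripper":1},{"dx":-373,"dy":-200,"dz":0,"rx":0,"ry":0,"rz":-0.1,"gripper":1},{"dx":-373,"dy":-200,"dz":0,"rx":0,"ry":0,"rz":-0.1,"gripper":1},{"dx":-373,"dy":-200,"dz":0,"rx":0,"ry":0,"rz":-0.1,"gripper":1}]}}

```text
t: 35.92
eef_pos: [0.6806, -0.045, 0.183]
ee_rot: [3.139, -0.0, -1.452]
force: [1.2, -0.9, -1.2]
width: 0.0376
gripper_force: 20.0
```

```bash
python3 - <<'E'
from h import *
from station import arm
s=arm.get_state(); print(s["eef_pos"],s["ee_rot"],s["force"])
go(s,720.2,33.5,135,-83.2)
E
```

```text
[ 0.68060822 -0.04495308  0.18304011] [ 3.13895477e+00 -1.57335620e-04 -1.45177019e+00] [ 1.20786098 -0.90357451 -1.17897632]
dx dy dz [-73.2 -48.8  47.9] r [ 0.003 -0.     0.   ] rows 3.0
```

>>> {"api": "jog_arm", "payload": {"targets": [{"dx":-71,"dy":-48,"dz":0,"rx":0,"ry":0,"rz":0,"gripper":1},{"dx":-71,"dy":-48,"dz":0,"rx":0,"ry":0,"rz":0,"gripper":1},{"dx":-71,"dy":-48,"dz":0,"rx":0,"ry":0,"rz":0,"gripper":1},{"dx":-71,"dy":-48,"dz":15,"rx":0,"ry":0,"rz":0,"gripper":1},{"dx":-71,"dy":-48,"dz":30,"rx":0,"ry":0,"rz":0,"gripper":1},{"dx":-71,"dy":-48,"dz":40,"rx":0,"ry":0,"rz":0,"gripper":1},{"dx":-71,"dy":-48,"dz":40,"rx":0,"ry":0,"rz":0,"gripper":1},{"dx":-71,"dy":-48,"dz":40,"rx":0,"ry":0,"rz":0,"gripper":1}]}}

```text
t: 36.58
eef_pos: [0.7192, 0.0288, 0.1433]
ee_rot: [3.139, -0.001, -1.452]
force: [-0.2, -0.4, -0.9]
width: 0.038
gripper_force: 20.0
```

```bash
python3 - <<'E'
from h import *
from station import arm
s=arm.get_state(); print(s["eef_pos"],s["ee_rot"],s["force"])
go(s,720.2,33.5,130,-83.2)
E
```

```text
[0.71923919 0.02882172 0.14332384] [ 3.13883022e+00 -7.25880613e-04 -1.45197535e+00] [-0.16727375 -0.36163945 -0.85962442]
dx dy dz [-4.5 -1.5 13.3] r [ 0.003 -0.001  0.   ] rows 1.0
```

>>> {"api": "jog_arm", "payload": {"targets": [{"dx":-4.5,"dy":-1,"dz":3,"rx":0,"ry":0,"rz":0,"gripper":1},{"dx":-4.5,"dy":-1,"dz":6,"rx":0,"ry":0,"rz":0,"gripper":1},{"dx":-4.5,"dy":-1,"dz":9,"rx":0,"ry":0,"rz":0,"gripper":1},{"dx":-4.5,"dy":-1,"dz":12,"rx":0,"ry":0,"rz":0,"gripper":1},{"dx":-4.5,"dy":-1,"dz":14,"rx":0,"ry":0,"rz":0,"gripper":1},{"dx":-4.5,"dy":-1,"dz":15,"rx":0,"ry":0,"rz":0,"gripper":1},{"dx":-4.5,"dy":-1,"dz":15,"rx":0,"ry":0,"rz":0,"gripper":1},{"dx":-4.5,"dy":-1,"dz":15,"rx":0,"ry":0,"rz":0,"gripper":1}]}}

```text
t: 37.25
eef_pos: [0.7203, 0.0338, 0.1298]
ee_rot: [-3.142, -0.0, -1.452]
force: [0.5, 0.2, -1.7]
width: 0.0378
gripper_force: 20.0
```

>>> {"api": "jog_arm", "payload": {"targets": [{"dx":0,"dy":0,"dz":1,"rx":0,"ry":0,"rz":0,"gripper":1},{"dx":0,"dy":0,"dz":2,"rx":0,"ry":0,"rz":0,"gripper":1},{"dx":0,"dy":0,"dz":2.5,"rx":0,"ry":0,"rz":0,"gripper":1},{"dx":0,"dy":0,"dz":3,"rx":0,"ry":0,"rz":0,"gripper":1},{"dx":0,"dy":0,"dz":3,"rx":0,"ry":0,"rz":0,"gripper":1},{"dx":0,"dy":0,"dz":3,"rx":0,"ry":0,"rz":0,"gripper":1},{"dx":0,"dy":0,"dz":3,"rx":0,"ry":0,"rz":0,"gripper":1},{"dx":0,"dy":0,"dz":3,"rx":0,"ry":0,"rz":0,"gripper":1}]}}

```text
t: 37.92
eef_pos: [0.7203, 0.0339, 0.1268]
ee_rot: [-3.142, -0.0, -1.452]
force: [-0.5, 0.2, -0.7]
width: 0.0383
gripper_force: 20.0
```

>>> {"api": "jog_arm", "payload": {"targets": [{"dx":0,"dy":0,"dz":0.5,"rx":0,"ry":0,"rz":0,"gripper":1},{"dx":0,"dy":0,"dz":1,"rx":0,"ry":0,"rz":0,"gripper":1},{"dx":0,"dy":0,"dz":1.4,"rx":0,"ry":0,"rz":0,"gripper":1},{"dx":0,"dy":0,"dz":1.7,"rx":0,"ry":0,"rz":0,"gripper":1},{"dx":0,"dy":0,"dz":1.7,"rx":0,"ry":0,"rz":0,"gripper":1},{"dx":0,"dy":0,"dz":1.7,"rx":0,"ry":0,"rz":0,"gripper":1},{"dx":0,"dy":0,"dz":1.7,"rx":0,"ry":0,"rz":0,"gripper":1},{"dx":0,"dy":0,"dz":1.7,"rx":0,"ry":0,"rz":0,"gripper":1}]}}

```text
t: 38.58
eef_pos: [0.7203, 0.0339, 0.1257]
ee_rot: [-3.141, -0.0, -1.452]
force: [-3.2, -0.5, 5.3]
width: 0.0381
gripper_force: 20.0
```

>>> {"api": "jog_arm", "payload": {"targets": [{"dx":0,"dy":0,"dz":0.3,"rx":0,"ry":0,"rz":0,"gripper":0.35},{"dx":0,"dy":0,"dz":0.3,"rx":0,"ry":0,"rz":0,"gripper":0.35},{"dx":0,"dy":0,"dz":0.3,"rx":0,"ry":0,"rz":0,"gripper":0.35},{"dx":0,"dy":0,"dz":0.3,"rx":0,"ry":0,"rz":0,"gripper":0.35},{"dx":0,"dy":0,"dz":-25,"rx":0,"ry":0,"rz":0,"gripper":0.35},{"dx":0,"dy":0,"dz":-50,"rx":0,"ry":0,"rz":0,"gripper":0.35},{"dx":0,"dy":0,"dz":-50,"rx":0,"ry":0,"rz":0,"gripper":1},{"dx":0,"dy":0,"dz":-50,"rx":0,"ry":0,"rz":0,"gripper":1}]}}

```text
t: 39.25
eef_pos: [0.7213, 0.0341, 0.177]
ee_rot: [-3.138, 0.0, -1.452]
force: [0.2, 0.5, -0.9]
width: 0.0483
gripper_force: 0.0
```

```bash
python3 - <<'E'
from h import *
from station import arm
f,W,m=wr(arm,726,5,124,116,136); r=rect(W,m);print(end(r,100))
s=arm.get_state(); print(s["eef_pos"],s["ee_rot"],s["q"])
E
```

```text
px 255 169 [ 721.5   16.7   65.3   38.1  -83.3  122.   126.5 6542. ]
[719.47576271  33.93151077]
[0.72043325 0.03400591 0.17544203] [-3.14051451e+00  4.57248811e-04 -1.45195320e+00] [ 3.16216894e-01  4.78922225e-01  3.00311255e-02 -2.63154247e-04
 -1.12075836e+00 -1.97259676e-01]
```

>>> {"api": "jog_arm", "payload": {"targets": [{"dx":0,"dy":0,"dz":0,"rx":0,"ry":0,"rz":0.8,"gripper":1},{"dx":0,"dy":0,"dz":0,"rx":0,"ry":0,"rz":0.8,"gripper":1},{"dx":0,"dy":0,"dz":0,"rx":0,"ry":0,"rz":0.8,"gripper":1},{"dx":0,"dy":0,"dz":0,"rx":0,"ry":0,"rz":0.8,"gripper":1},{"dx":0,"dy":0,"dz":0,"rx":0,"ry":0,"rz":0.8,"gripper":1},{"dx":0,"dy":0,"dz":0,"rx":0,"ry":0,"rz":0.8,"gripper":1},{"dx":0,"dy":0,"dz":0,"rx":0,"ry":0,"rz":0.8,"gripper":1},{"dx":0,"dy":0,"dz":0,"rx":0,"ry":0,"rz":0.8,"gripper":1}]}}

```text
t: 39.97
eef_pos: [0.7196, 0.0338, 0.1735]
ee_rot: [3.14, -0.002, -2.254]
force: [-0.2, -0.4, -0.4]
width: 0.0002
gripper_force: 0.0
```

>>> {"api": "jog_arm", "payload": {"targets": [{"dx":0,"dy":0,"dz":0,"rx":0,"ry":0,"rz":0.77,"gripper":1},{"dx":0,"dy":0,"dz":0,"rx":0,"ry":0,"rz":0.77,"gripper":1},{"dx":0,"dy":0,"dz":0,"rx":0,"ry":0,"rz":0.77,"gripper":1},{"dx":0,"dy":0,"dz":0,"rx":0,"ry":0,"rz":0.77,"gripper":1},{"dx":0,"dy":0,"dz":0,"rx":0,"ry":0,"rz":0.77,"gripper":1},{"dx":0,"dy":0,"dz":0,"rx":0,"ry":0,"rz":0.77,"gripper":1},{"dx":0,"dy":0,"dz":0,"rx":0,"ry":0,"rz":0.77,"gripper":1},{"dx":0,"dy":0,"dz":0,"rx":0,"ry":0,"rz":0.77,"gripper":1}]}}

```text
t: 40.63
eef_pos: [0.72, 0.0338, 0.1743]
ee_rot: [-3.142, -0.001, -3.018]
force: [0.3, 0.2, -0.8]
width: 0.0006
gripper_force: 0.0
```

```bash
python3 - <<'E'
from h import *
from station import arm
s=arm.get_state(); print(s["eef_pos"],s["ee_rot"],s["width"])
go(s,720,33.8,144,-173.2)
E
```

```text
[0.71996806 0.03383475 0.17427614] [-3.14152615e+00 -1.07027912e-03 -3.01830071e+00] 0.0006041317302677439
dx dy dz [-0.1 -0.  30.3] r [-0.    -0.001  0.005] rows 1.0
```

>>> {"api": "jog_arm", "payload": {"targets": [{"dx":0,"dy":0,"dz":12,"rx":0,"ry":0,"rz":0,"gripper":1},{"dx":0,"dy":0,"dz":22,"rx":0,"ry":0,"rz":0,"gripper":1},{"dx":0,"dy":0,"dz":27,"rx":0,"ry":0,"rz":0,"gripper":1},{"dx":0,"dy":0,"dz":29,"rx":0,"ry":0,"rz":0,"gripper":1},{"dx":0,"dy":0,"dz":30.5,"rx":0,"ry":0,"rz":0,"gripper":1},{"dx":0,"dy":0,"dz":31.5,"rx":0,"ry":0,"rz":0,"gripper":1},{"dx":0,"dy":0,"dz":31.5,"rx":0,"ry":0,"rz":0,"gripper":1},{"dx":0,"dy":0,"dz":31.5,"rx":0,"ry":0,"rz":0,"gripper":1}]}}

```text
t: 41.3
eef_pos: [0.7197, 0.0338, 0.1445]
ee_rot: [-3.141, -0.001, -3.02]
force: [-5.7, 1.7, 10.0]
width: 0.0004
gripper_force: 4.8
```

>>> {"api": "jog_arm", "payload": {"targets": [{"dx":0,"dy":0,"dz":-20,"rx":0,"ry":0,"rz":0,"gripper":1},{"dx":0,"dy":0,"dz":-60,"rx":0,"ry":0,"rz":0,"gripper":1},{"dx":0,"dy":0,"dz":-100,"rx":0,"ry":0,"rz":0,"gripper":1},{"dx":180,"dy":30,"dz":-100,"rx":0,"ry":0,"rz":0,"gripper":1},{"dx":180,"dy":30,"dz":-100,"rx":0,"ry":0,"rz":0,"gripper":1},{"dx":180,"dy":30,"dz":-100,"rx":0,"ry":0,"rz":0,"gripper":1},{"dx":180,"dy":30,"dz":-100,"rx":0,"ry":0,"rz":0,"gripper":1},{"dx":180,"dy":30,"dz":-100,"rx":0,"ry":0,"rz":0,"gripper":1}]}}

```text
t: 41.97
eef_pos: [0.5333, 0.0416, 0.2434]
ee_rot: [3.141, -0.001, -3.021]
force: [-0.8, -0.3, -0.1]
width: 0.0
gripper_force: 0.0
```

```bash
python3 - <<'E'
from h import *
from station import arm
f,W=tp(arm,l=(603,16,52),d=(720,34,124),jam=(456,-188,80),pep=(411,192,74))
cv2.imwrite("pics/t9.png",f["frame"][:,:,::-1])
f=arm.grab_frame("scene"); cv2.imwrite("pics/s9.png",cv2.resize(f["frame"][120:310,120:400,::-1],(800,543),interpolation=cv2.INTER_CUBIC))
s=arm.get_state(); print(s["eef_pos"])
E
```

```text
l (237, 171) 0
d (228, 122) 0
jam (313, 222) [ 456.2 -187.7   43.2   42.5  -45.    80.1   83.7  226. ]
pep (170, 241) [ 4.109e+02  1.932e+02  2.890e+01  2.740e+01 -2.000e-01  7.230e+01
  7.710e+01  9.900e+01]
[0.53526466 0.04204883 0.24432442]
```

View pics/t9.png

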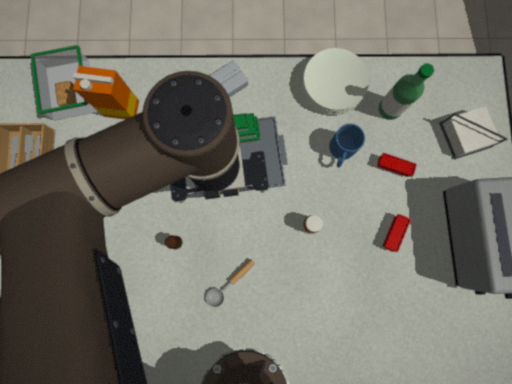

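View pics/s9.png

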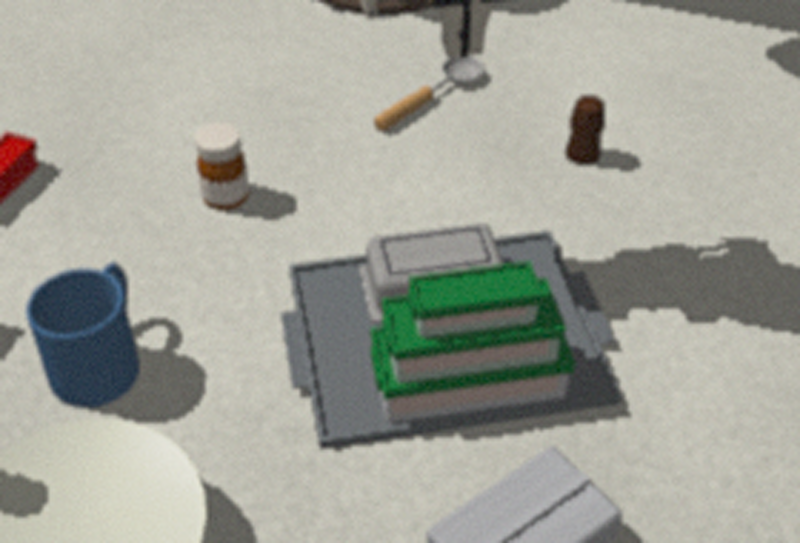

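The scene view shows the three boxes squarely stacked around (480,340). The nested dishes sit flat beside them at (435,255). The jam (220,165), pepper (587,130) and mug (85,335) are untouched, so I'm handing in.

```bash
python3 -c "
from station import arm
print(arm.job_done())"
```

```text
the job is handed in; nothing more can be done
None
```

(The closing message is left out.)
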